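# Fit the length stop to its dovetail rail

### The arm

A 6-joint arm with a two-finger parallel gripper is mounted at the origin on the work surface. World frame = base frame: x ahead of the robot, y to its left, z up, the work surface at z = 0. Lengths are in mm, angles in rad, forces in N, time in s.
With the tool pointing down it reaches from about 300 to 875 mm from the base axis. Payload 4.2 kg.
Tool frame: the origin (TCP) lies between the finger pads; the fingertips stand 11 mm ahead of it and the grasp point (between the pads) lies 8 mm behind it (bot.tcp_to_tips is the z of the fingertips in the tool frame, in mm); z points along the fingers, y is the direction in which the jaws open and shut (so a half turn about z gives the same grasp; the last joint's range is limited). The gripper opens to 85 mm and grips with 20 to 120 N. Pads are 22 mm wide; open, the fingers measure 114 mm over their backs; the gripper's body (76 mm by 85 mm) begins 54 mm behind the grasp point. The pads swing forward as they close: fully open they stand 13 mm farther back than shut.
Start: joints at [1.225, 0.32, 1.565, -0, 1.257, -0.02], TCP at [184.041, 544.768, 211.038] pointing down, gripper open.
Joint ranges: [-3.11, 3.11], [-0.84, 2.01], [0.21, 2.61], [-1.34, 4.49], [0.05, 2.63], [-2.56, 2.56]. Speed limits (rad/s): [2.57, 2.57, 3.14, 3.14, 3.14, 3.14].

### API

Orientations are given as a rotation vector (axis times angle).
In Python, from workcell import bot, kin, grab_frame, ticket gives the robot as it stands. Calls block until the motion is done:
- bot.movep(position, orientation): joint-space move of the TCP to a pose.
- bot.move_straight(position, ori=None, v=150): straight line of the TCP; ori=None keeps the orientation; v is the mean speed in mm/s.
- bot.movej(angles): joint-space move.
- bot.set_gripper(opening, squeeze=None): finger opening in mm; squeeze is the grip in N (None keeps the last); returns when the fingers have stopped.
- bot.wait(seconds).
- kin.ik(position, orientation): joint angles nearest the present ones, or None.
- bot.sense(): the state.
- grab_frame(name): name is "scene" or "top"; returns a dict with "frame" (480x640x3 uint8, red, green, blue), "fx", "fy", "cx", "cy" (pixels), "eye" and "rotation" of the camera in the world. Camera axes: x right, y up, looking along -z (the intrinsics and any distortion apply to the point x, -y, -z); pixel columns grow to the right and rows downward; lengths in mm; the calibration is good to about 2 mm. A picture is of the moment at which its call begins. There is no depth.
A pose or a line that the arm cannot do raises bot.IKError and nothing moves.
- ticket.job_done(): hands the job in, once; it reports no verdict.
The state is a dict: "time": time; "joints": joint angles; "joint_velocities": joint speeds; "tau": joint torques, N m; "eef_pos": TCP position; "tcp_rot": TCP orientation; "wrist_force": force on the tool from outside, world axes, zero at the start; "torque": the same for the moment, N m; "gripper_width": finger opening in mm.
Only numpy, scipy, OpenCV 4.12 (cv2) and the standard library are available. Lean on these libraries where they do the work, as an engineer would, in place of code of your own. Each camera call takes 0.05 s, during which the arm holds its last target.

### The job

Slide the length-stop carriage onto the dovetail rail from the rail's open end, with the carriage's knob end leading, and push it up gently until it presses the brass spring plunger of the stop collar about half way in (never right to the bottom). Keep it pressed there while you turn the carriage's side clamp knob clockwise until it is firmly tight, so that the carriage stays put with the plunger still about half way in, then let go. Do not disturb the glass jar.

Things in the scene. Friction and masses are not known exactly. Their poses are not given: they have to be found in the camera images.
- rail: Steel dovetail rail, 235 mm long, on a fixed grey base plate 86 mm wide, 12 mm high. Origin: at the open end, on the bench under the centre line; x runs from the open end inward to the dark stop collar (76 mm wide, 69 mm high), z up. The collar's place is not measured and changes: the free plunger's tip lies 152 to 187 mm from the open end; find it by feel or by eye.
- rail_mouth (a point): On the centre line at the open end, level with the rail's flat top (42 mm above the bench); axes as the rail's. The dovetail is 17 mm high, its foot 25 mm above the bench: 38 mm wide at the foot, 52 mm at 14 mm above it, bevelled above that. The first 18 mm are a lead-in: top sloping down 2 mm, flanks toed in 3 mm a side.
- plunger (a joint): Brass spring plunger, 10 mm thick, standing 14 mm out of the stop collar towards the open end, on the centre line 49 mm above the bench. Value: how far it is pressed in, m (0 free, 0.010 bottomed). Spring 1500 N/m: 7.5 N half way in; it pushes an unclamped carriage back.
- carriage: Aluminium carriage, 0.29 to 0.43 kg, upright on the bench: 80 mm long (x), 84 mm wide (y), deck top 28 mm up. Origin: centre of the underside. x runs along its dovetail slot to the leading, knob end, whose face (x = 40 mm) meets the plunger. The slot clears the rail by 1.3 mm a flank; seated, the underside is 26 mm above the bench. Slides with 2 to 4 N friction.
- carriage_block (a point): Centre of the dark steel block standing on the carriage's deck, to hold it by: 18 mm thick along x, 34 mm wide along y, from 28 to 75 mm above the carriage's underside. This point is 55 mm above the underside, at carriage x = -26, y = -6 mm. Axes as the carriage's.
- knob (a joint): Clamp knob at the carriage's +y side, upright axis at carriage x = 10, y = 35 mm. Value, rad: 0 loose, grows clockwise seen from above, end stop 1.5; starts at 0 to 0.25. Friction of 0.3 N m holds it where it is left. Its toe meets the rail between 0.3 and 0.7, then the torque grows by up to 0.25 N m; firmly tight from about 1.2 to the end stop.
- knob_grip (a point): Centre of the black knob's grip bar, on the knob's axis, 55.5 mm above the carriage's underside. The bar is 12 mm thick (this point's x), 34 mm long (its y), from 33.5 to 65.5 mm above the underside, and turns with the knob; at knob 0 these axes are parallel to the carriage's.
- toe: Small brass clamp toe under the knob, in a window of the carriage's side. The knob swings it against the rail's flank through a twist spring of 0.3 N m/rad; it presses with about 25 to 40 N at the knob's end stop.
- jar: Closed glass jar, 60 mm across, 85 mm high; origin at its underside. To be left alone.
There are look-alikes about, which are no part of the job. Leave any brown, green or turquoise look-alike of the carriage alone.

How it is judged (in metres and radians):
On the way:
1. the carriage is on the dovetail, knob end leading, in line with it, its whole length past the open end (x of carriage in the frame of rail above 0.05 m and y of carriage in the frame of rail between -0.005 and 0.005 m and z of carriage in the frame of rail between 0.022 and 0.031 m and angle between the x axis of carriage and the x axis of rail, either way round below 0.08 rad and x of rail in the frame of carriage below -0.04 m), for 0.1 s.
At the end, for the whole second after the job is handed in: The carriage rests on the dovetail (off centre < 5 mm, in line < 0.08 rad, underside 22 to 31 mm up), knob end towards the collar, its centre > 100 mm from the open end; its toe presses the rail with > 10 N; the plunger stays pressed in by 2.5 to 8.5 mm (x of carriage in the frame of rail above 0.1 m and y of carriage in the frame of rail between -0.005 and 0.005 m and z of carriage in the frame of rail between 0.022 and 0.031 m and angle between the x axis of carriage and the x axis of rail, either way round below 0.08 rad and value of joint plunger between 0.0025 and 0.0085 m and contact force between toe and rail above 10 N and linear speed of carriage below 0.01 m/s and x of rail in the frame of carriage below -0.04 m); the robot touches nothing.
It fails at once if the plunger is driven to the bottom (beyond 9.5 mm) (value of joint plunger above 0.0095 m).
It fails at once if the jar is moved by more than 20 mm (distance of jar from where it was at the start of the episode above 0.02 m).
It also fails if it takes over 72 s, if anything falls off the work surface, if the arm or the gripper's body presses on something with over 40 N, if the wrist force passes 120 N, or if a joint passes its speed limit or range.

## Working session

There is one attempt and no reset: what is moved stays moved. The work goes in short steps, each a Python script; the robot and the scene stay as the last script left them, time stands still between calls to the robot, and variables do not carry over. Pictures are saved under pics/ and viewed, and the job is handed in when it is done.

```bash
ls; mkdir -p pics; python3 - <<'E'
from workcell import bot,grab_frame
import cv2
for n in ("scene","top"):
    f=grab_frame(n); cv2.imwrite(f"pics/a_{n}.png",f["frame"][:,:,::-1])
    print(n,{k:v for k,v in f.items() if k!="frame"})
print(bot.sense(),bot.tcp_to_tips)
E
```

```text
pics
scene {'fx': 581.2597820640447, 'fy': 581.2597820640447, 'cx': 310.9320325534528, 'cy': 231.006366145306, 'eye': array([1301.22576477,  -58.18900366, 1203.0736374 ]), 'rotation': array([0.46358387, 0.54477625, 1.68524185])}
top {'fx': 504.0365728376735, 'fy': 504.0365728376735, 'cx': 316.4086395738066, 'cy': 244.55470249164514, 'eye': array([ 358.30586267, -220.89034297, 1287.42824601]), 'rotation': array([ 0.09383786, -0.07977897, -1.57811076])}
{'time': 0.1, 'joints': array([ 1.22498871e+00,  3.20239468e-01,  1.56557591e+00, -4.46207902e-06,
        1.25738738e+00, -1.99875998e-02]), 'joint_velocities': array([-1.59858869e-03, -1.51762123e-03, -3.42130091e-03, -1.15465388e-03,
        2.03790562e-03,  6.73957770e-05]), 'tau': array([-1.64545995e-04, -4.16408229e+01, -2.34702516e+01,  5.28350893e-05,
        4.79952141e-03,  6.91621427e-08]), 'eef_pos': array([183.88612588, 544.31453704, 210.25242366]), 'tcp_rot': array([-5.09486945e-01, -3.09971089e+00,  2.48793490e-03]), 'wrist_force': array([ 0.17405419,  0.35412443, -0.56662263]), 'torque': array([-0.01799394, -0.03263976, -0.00700756]), 'gripper_width': 85.45751088222697} 11.0
```

View pics/a_scene.png

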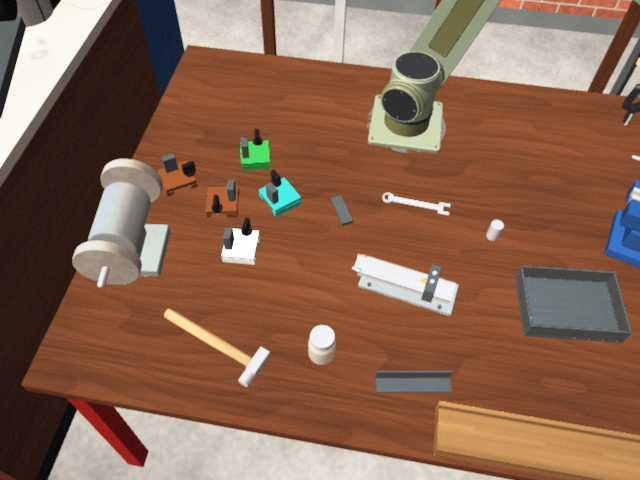

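View pics/a_top.png

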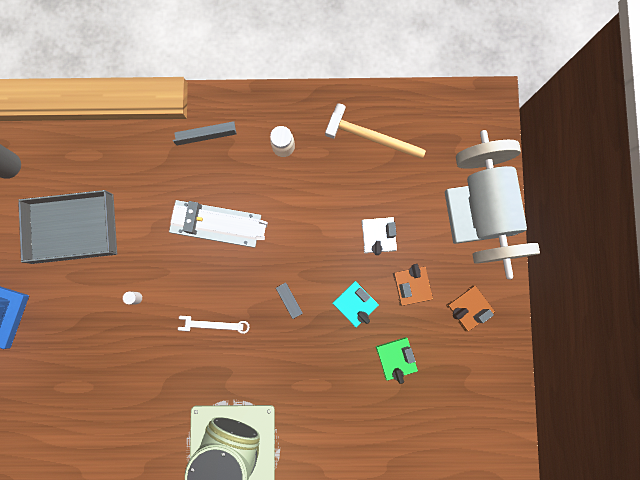

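The white carriage is at about scene (240,245) and top (380,235), the rail at scene (405,283) and top (218,223), with the collar at the left in the top view, and the jar at top (282,141). Next I zoom in and write helpers.

```bash
cat > h.py <<'E'
import numpy as np,cv2
from scipy.spatial.transform import Rotation as R
from workcell import bot,kin,grab_frame,ticket
def proj(f,P):
    P=np.atleast_2d(P).astype(float); c=(P-f["eye"])@R.from_rotvec(f["rotation"]).as_matrix()
    return np.c_[f["cx"]+f["fx"]*c[:,0]/-c[:,2], f["cy"]-f["fy"]*c[:,1]/-c[:,2]]
def ray(f,p):
    d=np.array([(p[0]-f["cx"])/f["fx"],-(p[1]-f["cy"])/f["fy"],-1.]); d=R.from_rotvec(f["rotation"]).as_matrix()@d
    return f["eye"],d/np.linalg.norm(d)
def plane(f,p,z):
    o,d=ray(f,p); return o+d*(z-o[2])/d[2]
def tri(f1,p1,f2,p2):
    o1,d1=ray(f1,p1);o2,d2=ray(f2,p2)
    A=np.c_[d1,-d2]; s=np.linalg.lstsq(A,o2-o1,rcond=None)[0]
    a=o1+d1*s[0];b=o2+d2*s[1]; return (a+b)/2,np.linalg.norm(a-b)
def crop(f,x0,y0,x1,y1,s,name):
    im=f["frame"][y0:y1,x0:x1,::-1]; cv2.imwrite("pics/"+name,cv2.resize(np.ascontiguousarray(im),None,fx=s,fy=s,interpolation=cv2.INTER_CUBIC))
E
python3 - <<'E'
from h import *
s=grab_frame("scene");t=grab_frame("top")
np.save("s.npy",s,allow_pickle=True);np.save("t.npy",t,allow_pickle=True)
crop(s,205,205,275,275,8,"b_sc.png");crop(t,350,205,410,265,8,"b_tc.png")
crop(s,345,245,465,325,6,"b_sr.png");crop(t,160,190,280,260,6,"b_tr.png")
E
```

```text
(no output)
```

View pics/b_sc.png

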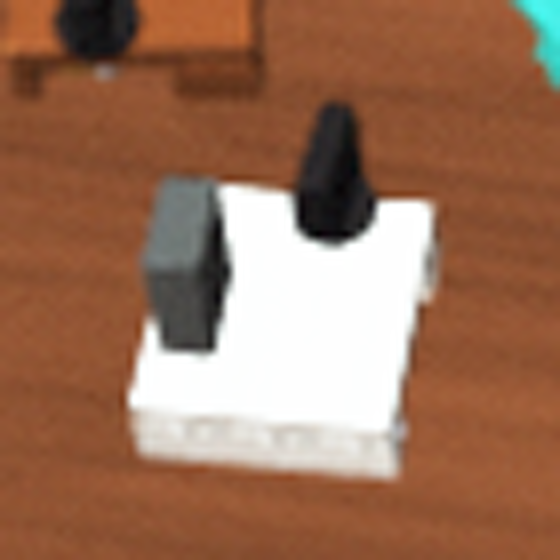

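View pics/b_tc.png

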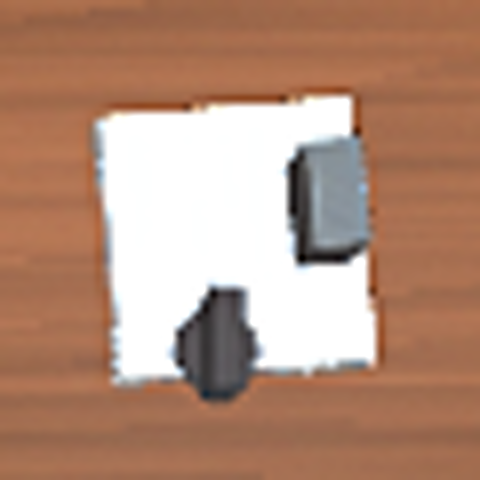

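View pics/b_sr.png

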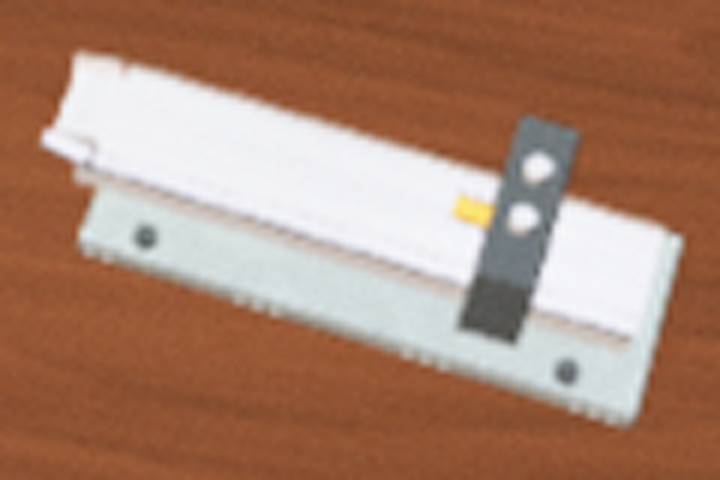

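View pics/b_tr.png

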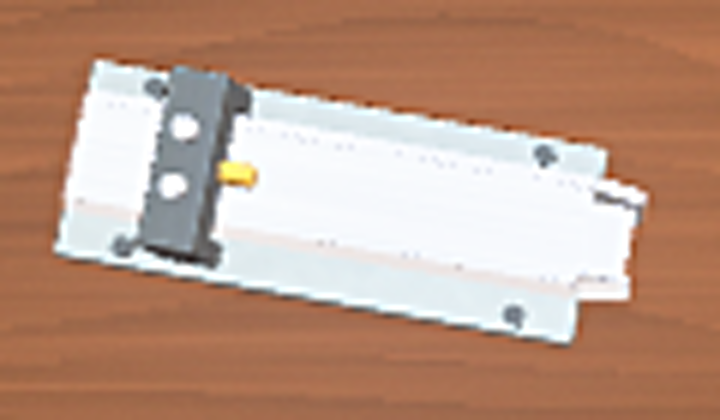

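```bash
cat > m1.py <<'E'
from h import *
s=np.load("s.npy",allow_pickle=True).item();t=np.load("t.npy",allow_pickle=True).item()
def deck(f,x0,y0,x1,y1,th,nm):
    im=f["frame"][y0:y1,x0:x1].astype(int)
    m=((im.min(2)>th)).astype(np.uint8)
    c=max(cv2.findContours(m,cv2.RETR_EXTERNAL,cv2.CHAIN_APPROX_NONE)[0],key=cv2.contourArea)
    h=cv2.convexHull(c).astype(np.float32)
    for e in np.arange(1,12,.25):
        a=cv2.approxPolyDP(h,e,True)
        if len(a)<=4: break
    print(nm,len(a),(a[:,0]+[x0,y0]).tolist(), cv2.minAreaRect(c))
    return a[:,0]+[x0,y0]
ds=deck(s,205,222,275,275,240,"scene");dt=deck(t,350,205,410,265,240,"top")
for p in ds: print("s",plane(s,p,28).round(1))
for p in dt: print("t",plane(t,p,28).round(1))
E
python3 m1.py
```

```text
scene 4 [[233.0, 229.0], [257.0, 231.0], [252.0, 258.0], [222.0, 255.0]] ((34.56147766113281, 20.82377052307129), (33.498226165771484, 28.51875877380371), 5.19442892074585)
top 4 [[393.0, 217.0], [396.0, 249.0], [365.0, 251.0], [363.0, 220.0]] ((29.285369873046875, 29.31717300415039), (32.65567398071289, 31.778474807739258), 85.42607879638672)
s [ 486.1 -396.2   28. ]
s [ 481.3 -335.7   28. ]
s [ 562.2 -329.    28. ]
s [ 566.8 -402.6   28. ]
t [ 566.1 -404.3   28. ]
t [ 484.8 -409.7   28. ]
t [ 480.5 -332.    28. ]
t [ 559.2 -328.4   28. ]
```

```bash
cat > m2.py <<'E'
from h import *
s=np.load("s.npy",allow_pickle=True).item();t=np.load("t.npy",allow_pickle=True).item()
o=lambda x0,y0,k,u,v:np.array([x0+(u+.5)/k-.5,y0+(v+.5)/k-.5])
# scene crop origin/scale
S=lambda u,v:o(205,205,8,u,v); T=lambda u,v:o(350,205,8,u,v)
RS=lambda u,v:o(345,245,6,u,v); RT=lambda u,v:o(160,190,6,u,v)
for n,a,b in [("blocktop",S(184,223),T(341,190)),("knobtop",S(338,108),T(229,348)),
 ("bolt1",RS(538,168),RT(173,186)),("bolt2",RS(522,216),RT(185,127)),("screwA",RS(146,237),RT(545,155)),("screwB",RS(567,371),RT(157,88)),
 ("plunger",RS(457,209),RT(257,174))]:
    P,e=tri(s,a,t,b); print(n,P.round(1),round(e,1))
print("deck corners", [plane(t,T(*p),28).round(1)[:2] for p in [(353,95),(377,368)]])
for n,p in [("mouthR",RT(648,196)),("mouthL",RT(628,298))]: print(n,plane(t,p,36))
for n,p in [("base",RT(607,148)),("base",RT(572,345)),("base",RT(55,252)),("base",RT(97,60))]: print(n,plane(t,p,12))
for n,p in [("sbase",RS(632,425)),("sbase",RS(80,248))]: print(n,plane(s,p,12))
E
python3 m2.py
```

```text
blocktop [ 530.5 -394.    74.3] 1.7
knobtop [ 482.3 -358.4   77.4] 2.1
bolt1 [554.8 101.2  73.8] 0.4
bolt2 [578.7  96.1  75.9] 0.6
screwA [576.1 -41.8  14.8] 0.0
screwB [606.8 124.9  15. ] 0.5
plunger [563.3  73.8  49.3] 1.5
deck corners [array([ 567.6, -406. ]), array([ 480.9, -411.3])]
mouthR [554.64693002 -88.08338128  36.        ]
mouthL [511.69668755 -79.82203792  36.        ]
base [579.34367005 -67.94321071  12.        ]
base [494.76636949 -53.37339102  12.        ]
base [536.78777273 167.7018749   12.        ]
base [619.88241643 151.58434537  12.        ]
sbase [624.03755048 151.24568621  12.        ]
sbase [584.13926713 -66.85829062  12.        ]
```

Block top triangulates to z = 74 mm (75 expected) and the plunger to 49 mm (49 expected). The base is 85.8 mm wide (86 expected) and the rail yaw is about 79.5°. The carriage yaw is about 93.5°. Next I approach the block.

```bash
cat >> h.py <<'E'
def down(a):
    """tool down, tool y (jaw axis) at world yaw a deg"""
    a=np.radians(a); y=np.array([np.cos(a),np.sin(a),0]);z=np.array([0,0,-1.]);x=np.cross(y,z)
    return R.from_matrix(np.c_[x,y,z]).as_rotvec()
def st():
    q=bot.sense(); print("t",round(q["time"],2),"p",q["eef_pos"].round(1),"F",q["wrist_force"].round(1),"M",q["torque"].round(2),"w",round(q["gripper_width"],1),"j",q["joints"].round(2)); return q
E
python3 - <<'E'
from h import *
for a in (3.5,183.5): print(a,kin.ik([530,-394.2,150],down(a)), kin.ik([530,-394.2,47],down(a)))
m=np.array([537,-60.7]); 
for a in (79.5,79.5+180,-10.5,169.5): print(a,kin.ik([530,-50,150],down(a)),kin.ik([550,50,75],down(a)))
E
```

```text
3.5 [-6.56915545e-01  4.93152782e-01  1.44421062e+00 -4.44089210e-16
  1.20422925e+00 -7.18002069e-01] [-6.56915545e-01  5.81622121e-01  1.56794197e+00 -4.44089210e-16
  9.92028564e-01 -7.18002069e-01]
183.5 [-6.56915545e-01  4.93152782e-01  1.44421062e+00 -8.88178420e-16
  1.20422925e+00  2.42359058e+00] [-6.56915545e-01  5.81622121e-01  1.56794197e+00 -8.88178420e-16
  9.92028564e-01  2.42359058e+00]
79.5 [-1.15665112e-01  3.00597194e-01  1.75592977e+00 -4.44089210e-16
  1.08506569e+00 -1.50320187e+00] [ 0.06983516  0.40596066  1.80846407  0.          0.92716792 -1.31770159]
259.5 [-0.11566511  0.30059719  1.75592977  0.          1.08506569  1.63839079] [0.06983516 0.40596066 1.80846407 0.         0.92716792 1.82389106]
-10.5 [-1.15665112e-01  3.00597194e-01  1.75592977e+00 -8.88178420e-16
  1.08506569e+00  6.75944596e-02] [ 6.98351605e-02  4.05960663e-01  1.80846407e+00 -8.88178420e-16
  9.27167919e-01  2.53094732e-01]
169.5 None None
```

```bash
python3 - <<'E'
from h import *
bot.movep([530,-394.2,150],down(3.5)); st()
f=grab_frame("scene");crop(f,160,140,320,290,5,"c_s.png")
f=grab_frame("top");crop(f,320,170,450,290,5,"c_t.png")
E
```

```text
t 3.69 p [ 530.5 -393.5  150.1] F [ 0.5 -0.7 -0.6] M [0.01 0.03 0.01] w 85.5 j [-0.66  0.49  1.44  0.    1.2  -0.72]
```

View pics/c_s.png

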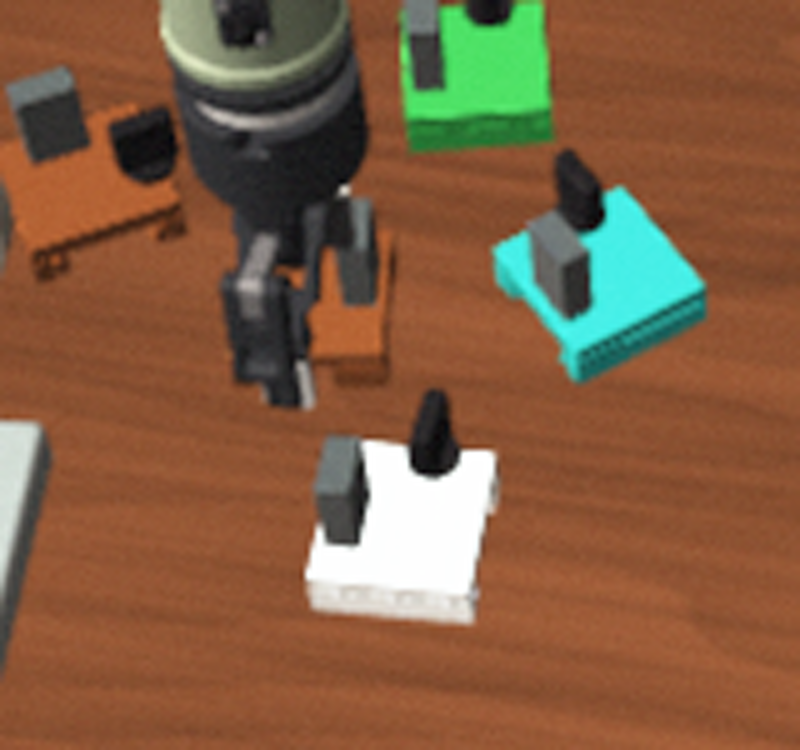

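View pics/c_t.png

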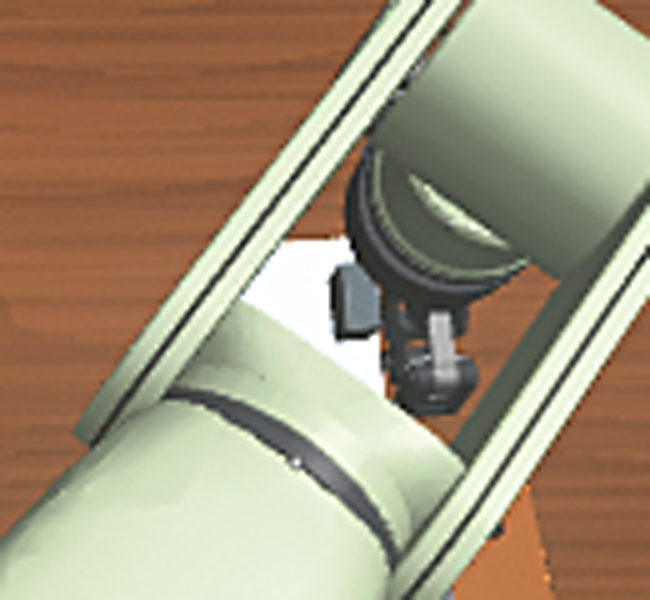

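```bash
python3 - <<'E'
from h import *
bot.move_straight([530,-394.2,90],v=150); st()
f=grab_frame("scene");crop(f,160,170,320,290,5,"d_s.png")
E
```

```text
t 4.34 p [ 530.4 -394.4   90.4] F [0.2 0.  1. ] M [-0.01 -0.03 -0.  ] w 85.4 j [-0.66  0.54  1.52  0.    1.08 -0.72]
```

View pics/d_s.png

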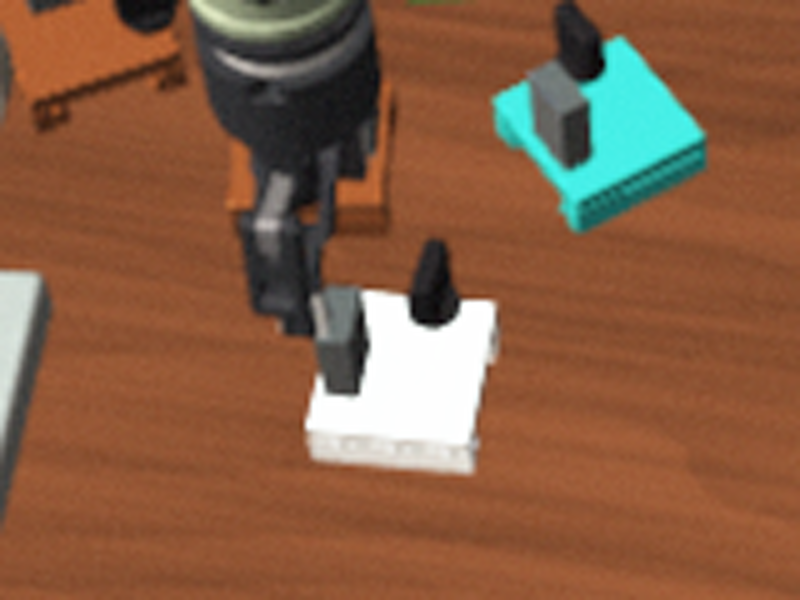

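```bash
python3 - <<'E'
from h import *
s=np.load("s.npy",allow_pickle=True).item();t=np.load("t.npy",allow_pickle=True).item()
for P in [(530,-394,79),(574,-391,92),(486,-397,92),(530.4,-394,75),(547,-394,75)]: print(P,((proj(s,[P])[0]-[160,170])*5).round(),(proj(t,[P])[0]).round(1))
E
```

```text
(530, -394, 79) [335. 305.] [392.1 228.3]
(574, -391, 92) [314. 365.] [391.2 209.4]
(486, -397, 92) [350. 216.] [394.6 245.8]
(530.4, -394, 75) [336. 311.] [391.9 228.4]
(547, -394, 75) [327. 339.] [391.7 221.6]
```

```bash
python3 - <<'E'
from h import *
s=np.load("s.npy",allow_pickle=True).item()
for P in [(574,-391,92),(574,-391,110),(580,-391,100),(574,-400,92),(574,-400,100),(574,-405,92),(587,-402,92)]: print(P,((proj(s,[P])[0]-[160,170])*5).round())
f=grab_frame("scene");crop(f,190,185,250,260,10,"d_s2.png")
E
```

```text
(574, -391, 92) [314. 365.]
(574, -391, 110) [309. 343.]
(580, -391, 100) [308. 366.]
(574, -400, 92) [295. 362.]
(574, -400, 100) [293. 352.]
(574, -405, 92) [285. 361.]
(587, -402, 92) [283. 384.]
```

View pics/d_s2.png

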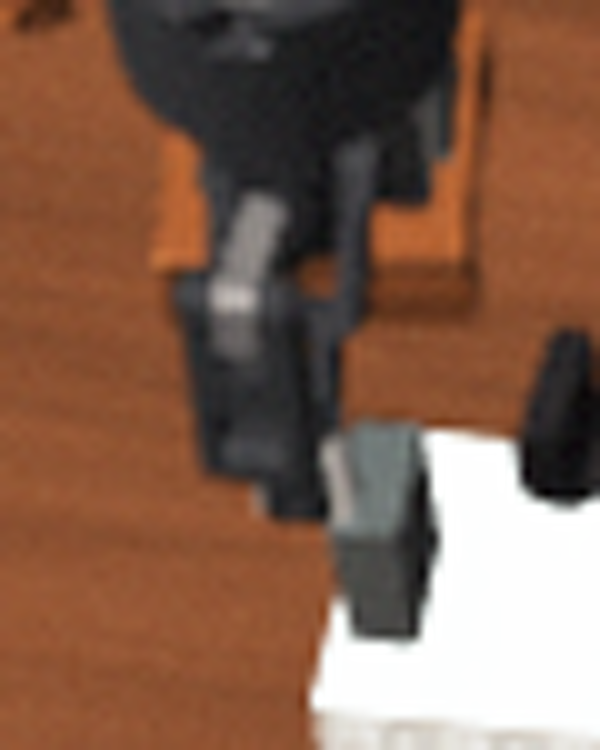

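```bash
python3 - <<'E'
from h import *
s=np.load("s.npy",allow_pickle=True).item()
for z in (80,92,105): print(z,[plane(s,p,z).round(0)[:2] for p in [(219.5,236.5),(222,237),(223.5,229),(225,233)]])
print(R.from_rotvec(bot.sense()["tcp_rot"]).as_matrix().round(3))
t=grab_frame("top");crop(t,360,190,430,270,8,"d_t2.png")
E
```

```text
80 [array([ 549., -407.]), array([ 550., -401.]), array([ 526., -404.]), array([ 537., -397.])]
92 [array([ 557., -403.]), array([ 558., -397.]), array([ 535., -400.]), array([ 545., -393.])]
105 [array([ 566., -399.]), array([ 566., -393.]), array([ 544., -396.]), array([ 554., -389.])]
[[-0.061  0.998  0.002]
 [ 0.998  0.061 -0.002]
 [-0.002  0.002 -1.   ]]
```

View pics/d_t2.png

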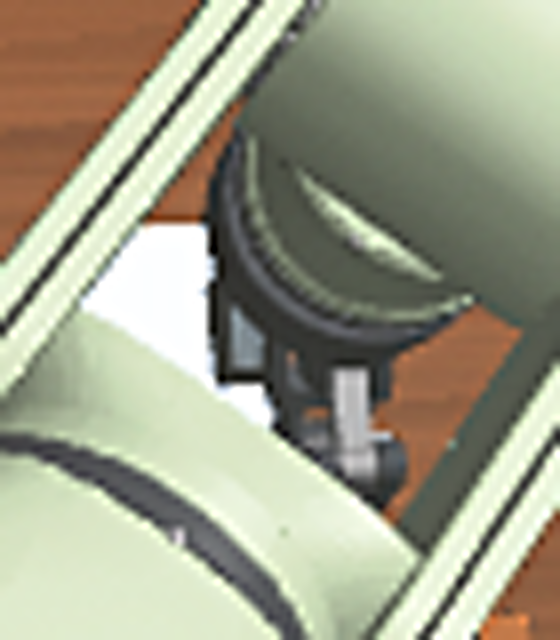

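```bash
python3 - <<'E'
from h import *
bot.set_gripper(52); st()
f=grab_frame("scene");crop(f,190,185,250,260,10,"e_s2.png")
E
```

```text
t 4.92 p [ 530.  -394.2   90.1] F [0.2 0.5 0.5] M [-0.02  0.01  0.01] w 51.9 j [-0.66  0.54  1.52  0.    1.08 -0.72]
```

View pics/e_s2.png

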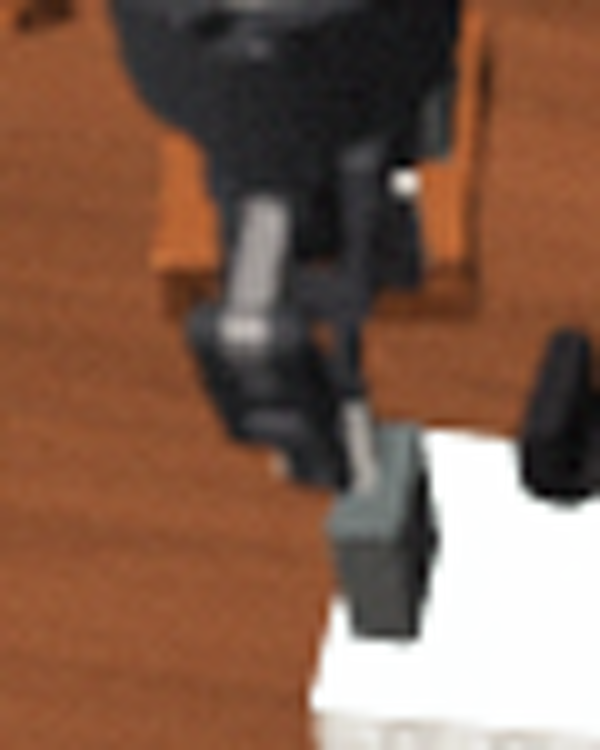

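```bash
python3 - <<'E'
from h import *
bot.move_straight([530,-394.2,60],v=120); st()
bot.move_straight([530,-394.2,46.5],v=80); st()
f=grab_frame("scene");crop(f,190,185,270,260,8,"f_s2.png")
E
```

```text
t 5.38 p [ 529.8 -394.1   59.6] F [-0.4 -0.1  0.2] M [ 0.01  0.02 -0.01] w 51.9 j [-0.66  0.57  1.55 -0.    1.02 -0.72]
t 5.69 p [ 529.8 -394.    46.2] F [0.6 0.7 0.7] M [0.03 0.02 0.01] w 51.9 j [-0.66  0.58  1.57  0.    0.99 -0.72]
```

View pics/f_s2.png

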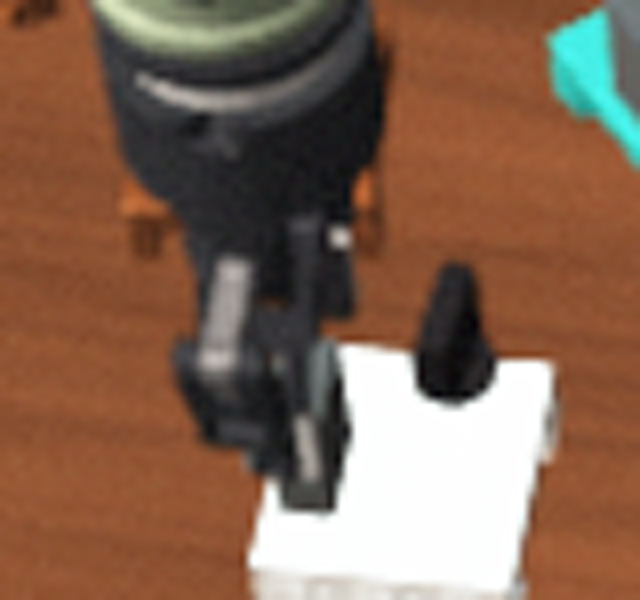

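```bash
python3 - <<'E'
from h import *
s=np.load("s.npy",allow_pickle=True).item()
def px(p,x):
    o,d=ray(s,(190+(p[0]+.5)/8-.5,185+(p[1]+.5)/8-.5)); return (o+d*(x-o[0])/d[0]).round(1)
for n,p,x in [("padbot",(322,478),556),("padtop",(305,418),556),("blkR",(335,508),547),("blkL",(285,504),547),("finL",(250,468),560)]: print(n,px(p,x))
E
```

```text
padbot [ 556.  -382.    63.5]
padtop [ 556.  -383.8   93.8]
blkR [ 547.  -383.5   34.3]
blkL [ 547.  -399.4   32.3]
finL [ 560.  -402.3   69.1]
```

```bash
python3 - <<'E'
from h import *
bot.set_gripper(20,80); st()
bot.move_straight([530,-394.2,56],v=60); st()
bot.move_straight([530,-394.2,130],v=150); st()
f=grab_frame("scene");np.save("s2.npy",f,allow_pickle=True);crop(f,170,165,270,265,7,"g_s.png")
E
```

```text
t 6.07 p [ 530.6 -394.6   47.4] F [0.1 0.3 3.3] M [ 0.04  0.05 -0.01] w 30.7 j [-0.66  0.58  1.57 -0.    0.99 -0.72]
t 6.38 p [ 529.8 -394.1   55.9] F [ 0.6 -0.5 -3.2] M [-0.13  0.01 -0.  ] w 31.1 j [-0.66  0.57  1.56 -0.    1.01 -0.72]
t 7.02 p [ 529.3 -393.7  129. ] F [ 0.6  0.5 -4.5] M [-0.03 -0.   -0.02] w 30.9 j [-0.66  0.51  1.47  0.    1.16 -0.72]
```

View pics/g_s.png

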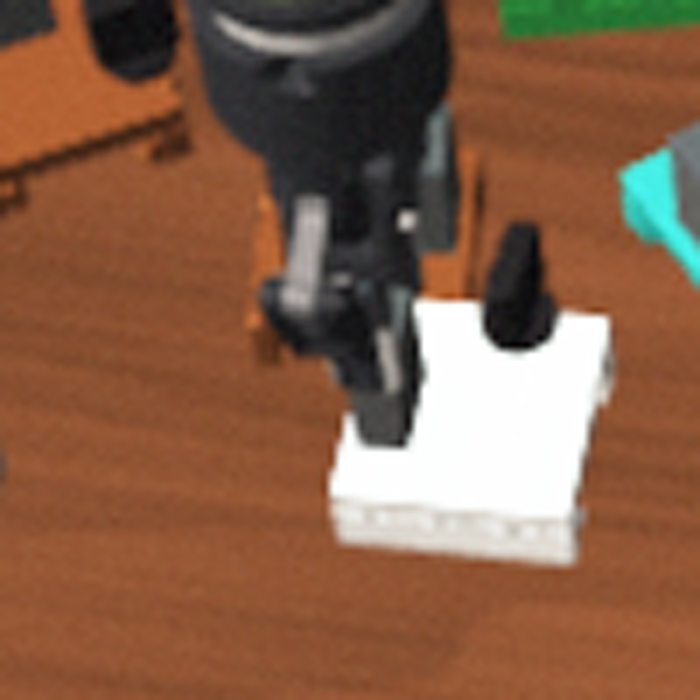

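```bash
cat >> h.py <<'E'
M=np.array([533.2,-84.0]); YR=79.5; ZO=47.4
def railpose(x,zc,lat=0,yaw=0,bx=-26,by=-6):
    """TCP pose so that carriage centre is at rail x, lateral lat, underside zc"""
    th=np.radians(YR); u=np.array([np.cos(th),np.sin(th)]);v=np.array([-u[1],u[0]])
    y=np.radians(YR+yaw);uc=np.array([np.cos(y),np.sin(y)]);vc=np.array([-uc[1],uc[0]])
    p=M+x*u+lat*v+bx*uc+by*vc
    return [p[0],p[1],zc+ZO], down(YR+yaw-90)
E
python3 - <<'E'
from h import *
t=np.load("t.npy",allow_pickle=True).item();s=np.load("s.npy",allow_pickle=True).item()
print("jar",tri(s,(322,333),t,(281,134)),plane(t,(283,152),0))
p=railpose(-75,90); print(p,kin.ik(*p))
bot.movep(*p); st()
f=grab_frame("scene");np.save("s3.npy",f,allow_pickle=True);crop(f,265,185,465,335,4,"i_s.png")
f=grab_frame("top");np.save("t3.npy",f,allow_pickle=True);crop(f,160,150,360,300,4,"i_t.png")
E
```

```text
jar (array([ 762.03638767, -126.06432998,   97.20299423]), np.float64(1.572702418794525)) [ 746.35488501 -124.37394052    0.        ]
([np.float64(520.6937413706769), np.float64(-184.4021588169123), 137.4], array([2.41538785, 2.00885687, 0.        ])) [-3.61184941e-01  3.41688880e-01  1.72869088e+00 -4.44089210e-16
  1.07121289e+00 -1.77925369e-01]
t 7.92 p [ 521.1 -185.2  137.1] F [ 0.4 -1.1 -2.9] M [-0.15 -0.03  0.02] w 31.3 j [-0.36  0.34  1.73 -0.    1.07 -0.18]
```

View pics/i_s.png

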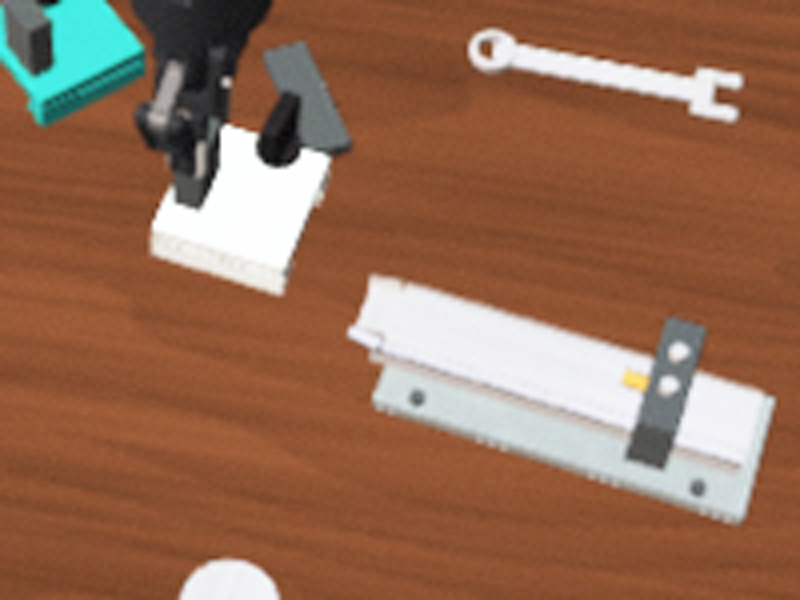

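View pics/i_t.png

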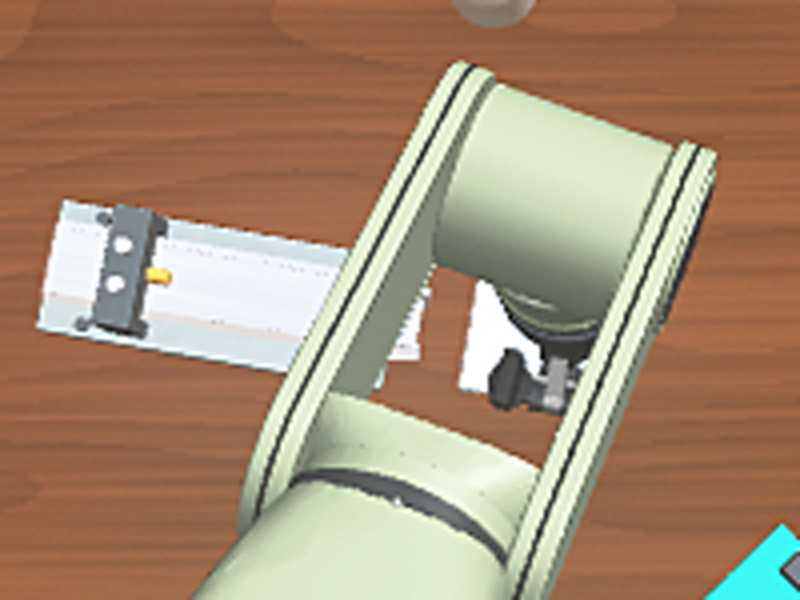

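```bash
python3 - <<'E'
from h import *
p=railpose(-65,27.5)
bot.move_straight(p[0],p[1],v=150); st()
f=grab_frame("scene");np.save("s4.npy",f,allow_pickle=True);crop(f,285,215,405,305,6,"j_s.png")
f=grab_frame("top");np.save("t4.npy",f,allow_pickle=True);crop(f,230,180,330,270,7,"j_t.png")
E
```

```text
t 8.59 p [ 523.1 -175.3   75.2] F [-0.6 -1.  -3.9] M [-0.08 -0.02  0.05] w 30.9 j [-0.34  0.4   1.81 -0.    0.93 -0.16]
```

View pics/j_s.png

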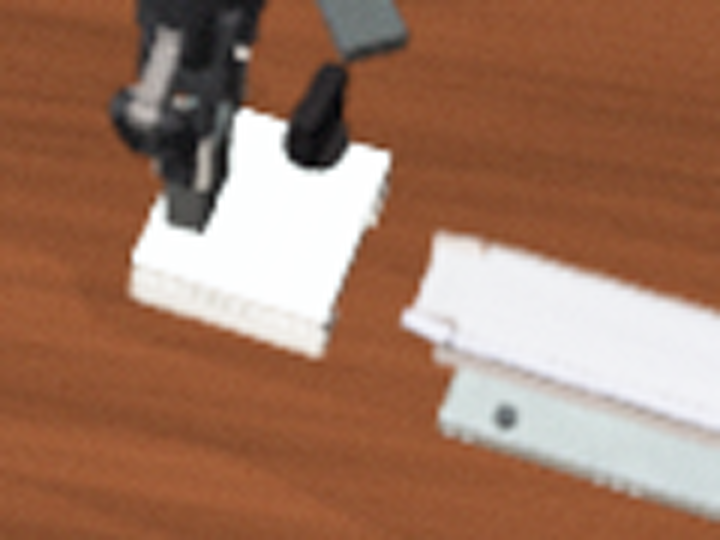

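View pics/j_t.png

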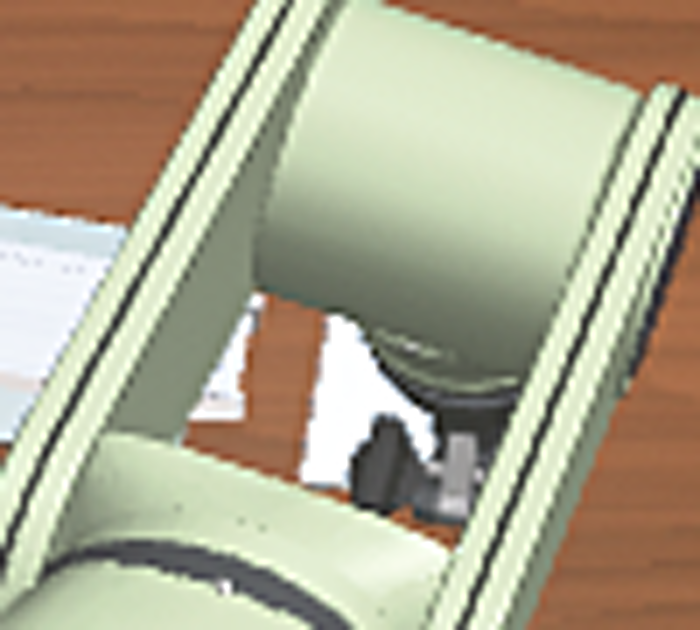

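```bash
python3 - <<'E'
from h import *
s=np.load("s4.npy",allow_pickle=True).item();t=np.load("t4.npy",allow_pickle=True).item()
th=np.radians(YR);u=np.array([np.cos(th),np.sin(th)]);v=np.array([-u[1],u[0]])
S=lambda a:(285+(a[0]+.5)/6-.5,215+(a[1]+.5)/6-.5)
T=lambda a:(230+(a[0]+.5)/7-.5,180+(a[1]+.5)/7-.5)
def rl(P): d=P[:2]-M; return (round(d@u,1),round(d@v,1))
zd=26.+1.2+28
for n,a,z in [("deck near-lead",(325,325),zd),("deck near-trail",(135,262),zd),("deck far-lead",(391,151),zd),("base near a",(440,430),12),("base near b",(716,516),12),("mouth near foot/tip",(403,320),36),("mouth far",(438,232),38),("railtopnear",(455,345),38)]:
    print("S",n,rl(plane(s,S(a),z)))
for n,a,z in [("deck far-lead",(301,485),zd),("deck lead edge",(325,320),zd),("mouth far",(243,415),36)]:
    print("T",n,rl(plane(t,T(a),z)))
E
```

```text
S deck near-lead (np.float64(-24.9), np.float64(-44.2))
S deck near-trail (np.float64(-104.5), np.float64(-43.1))
S deck far-lead (np.float64(-27.1), np.float64(43.6))
S base near a (np.float64(26.4), np.float64(-47.8))
S base near b (np.float64(138.8), np.float64(-46.5))
S mouth near foot/tip (np.float64(-0.0), np.float64(-19.2))
S mouth far (np.float64(0.3), np.float64(24.4))
S railtopnear (np.float64(23.0), np.float64(-24.2))
T deck far-lead (np.float64(-27.0), np.float64(43.7))
T deck lead edge (np.float64(-24.6), np.float64(-15.4))
T mouth far (np.float64(0.3), np.float64(20.9))
```

```bash
cat > ins.py <<'E'
import sys
from h import *
th=np.radians(YR);u=np.array([np.cos(th),np.sin(th),0]);v=np.array([-u[1],u[0],0])
def frc(n=4):
    F=[];
    for i in range(n): q=bot.sense();F.append(q["wrist_force"]);bot.wait(.02)
    F=np.mean(F,0);q=bot.sense();d=q["eef_pos"][:2]-M
    print("t%.2f"%q["time"],"x %.1f lat %.1f z %.1f"%(d@u[:2]+26,d@v[:2]+6,q["eef_pos"][2]-ZO),"Fu %.1f Fv %.1f Fz %.1f"%(F@u,F@v,F[2]),"M",q["torque"].round(2),"w %.1f"%q["gripper_width"])
    return F@u,F@v,F[2]
E
python3 - <<'E'
from ins import *
print(frc())
for x in [-50,-42,-37,-32,-27,-22,-17]:
    p=railpose(x,27.2); bot.move_straight(p[0],p[1],v=60 if x<-40 else 30)
    a,b,c=frc()
    if a<-12 or abs(b)>12 or abs(c+4)>12: break
f=grab_frame("scene");np.save("s4.npy",f,allow_pickle=True);crop(f,285,215,405,305,6,"k_s.png")
E
```

```text
t8.76 x -65.4 lat -1.0 z 28.7 Fu 0.0 Fv -0.5 Fz -3.3 M [-0.12  0.03 -0.01] w 31.3
(np.float64(0.030476507637848604), np.float64(-0.4566878122703799), np.float64(-3.2804973697696407))
t9.22 x -49.8 lat -0.0 z 27.3 Fu -0.1 Fv -0.4 Fz -3.4 M [-0.04  0.   -0.03] w 30.9
t9.57 x -41.9 lat 0.0 z 27.2 Fu 0.0 Fv 0.2 Fz -3.9 M [-0.05 -0.04  0.01] w 31.2
t9.96 x -37.0 lat -0.0 z 27.2 Fu 0.1 Fv -0.2 Fz -3.2 M [-0.05 -0.04  0.03] w 31.3
t10.34 x -31.9 lat -0.0 z 27.2 Fu 0.0 Fv 0.1 Fz -3.4 M [-0.08  0.01 -0.01] w 31.1
t10.72 x -26.9 lat -0.0 z 27.2 Fu -0.3 Fv 0.1 Fz -3.5 M [-0.08 -0.02 -0.02] w 31.0
t11.11 x -21.9 lat -0.0 z 27.2 Fu 0.3 Fv -0.2 Fz -3.5 M [-0.07 -0.    0.05] w 31.5
t11.49 x -16.9 lat -0.0 z 27.2 Fu -0.0 Fv 0.2 Fz -3.4 M [-0.11  0.03 -0.  ] w 31.0
```

View pics/k_s.png

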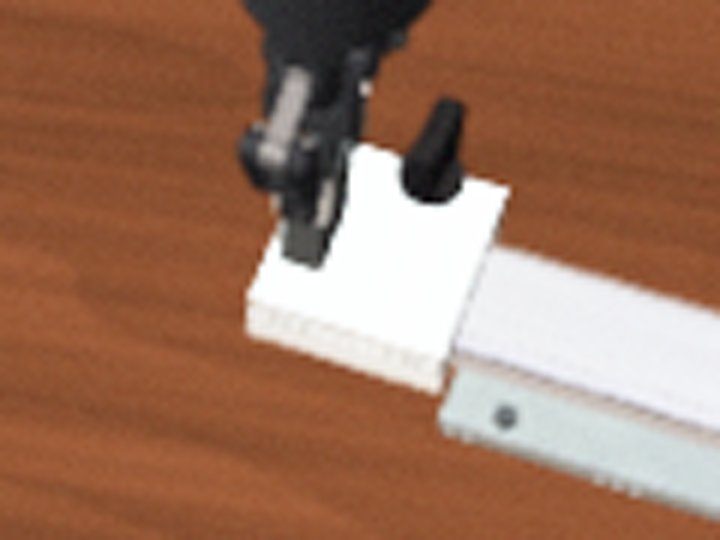

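```bash
python3 - <<'E'
from ins import *
for x in [-10,-4,3,10,18,26,35,45,55,65]:
    p=railpose(x,27.2); bot.move_straight(p[0],p[1],v=40)
    a,b,c=frc(3)
    if a<-10 or abs(b)>10 or abs(c+4)>12: break
E
```

```text
t11.92 x -9.8 lat 0.0 z 27.2 Fu -0.2 Fv 0.0 Fz -3.0 M [-0.07 -0.04 -0.05] w 31.3
t12.27 x -3.9 lat 0.0 z 27.2 Fu -0.1 Fv -0.5 Fz -3.8 M [-0.1  -0.02  0.02] w 31.1
t12.64 x 3.1 lat -0.0 z 27.2 Fu -0.5 Fv 0.1 Fz -3.7 M [-0.09 -0.05  0.01] w 30.8
t13.02 x 10.1 lat 0.0 z 27.2 Fu -0.6 Fv 0.2 Fz -2.9 M [-0.17 -0.01  0.01] w 31.0
t13.42 x 18.1 lat -0.0 z 27.2 Fu -0.5 Fv -0.1 Fz -3.6 M [-0.09 -0.04  0.03] w 31.1
t13.82 x 26.1 lat -0.0 z 27.2 Fu -0.0 Fv 0.0 Fz -3.1 M [-0.13 -0.02  0.07] w 31.0
t14.24 x 35.2 lat 0.0 z 27.2 Fu 0.1 Fv -0.4 Fz -3.1 M [-0.04 -0.01  0.02] w 31.0
t14.69 x 45.1 lat 0.0 z 27.2 Fu 0.3 Fv -0.1 Fz -3.3 M [-0.03 -0.02  0.01] w 30.6
t15.14 x 55.1 lat 0.0 z 27.2 Fu -0.0 Fv -0.6 Fz -3.3 M [-0.07 -0.06 -0.03] w 31.2
t15.59 x 65.1 lat 0.0 z 27.2 Fu -0.2 Fv 0.4 Fz -3.5 M [-0.05 -0.    0.  ] w 30.7
```

```bash
python3 - <<'E'
from ins import *
p=railpose(106,27.2); bot.move_straight(p[0],p[1],v=60); frc(3)
for x in np.arange(109,150,1.5):
    p=railpose(x,27.2); bot.move_straight(p[0],p[1],v=20)
    a,b,c=frc(2)
    if a<-3.5 or abs(b)>10 or abs(c+4)>12: break
f=grab_frame("scene");np.save("s5.npy",f,allow_pickle=True);crop(f,325,225,465,325,5,"l_s.png")
f=grab_frame("top");np.save("t5.npy",f,allow_pickle=True);crop(f,160,180,280,260,6,"l_t.png")
E
```

```text
t16.48 x 105.8 lat 0.0 z 27.2 Fu 0.0 Fv -0.3 Fz -3.5 M [-0.09  0.    0.02] w 31.1
t16.81 x 108.9 lat 0.0 z 27.2 Fu -0.1 Fv 0.3 Fz -3.7 M [-0.1  -0.01  0.  ] w 31.1
t17.09 x 110.5 lat 0.0 z 27.2 Fu 0.2 Fv -0.1 Fz -3.0 M [-0.08 -0.04  0.  ] w 30.9
t17.38 x 112.1 lat 0.0 z 27.2 Fu -0.1 Fv -0.4 Fz -3.4 M [-0.05  0.05 -0.02] w 31.0
t17.66 x 113.6 lat -0.0 z 27.2 Fu -0.2 Fv -0.4 Fz -2.9 M [-0.05  0.02  0.08] w 30.9
t17.94 x 115.1 lat -0.0 z 27.2 Fu -0.2 Fv 0.6 Fz -3.3 M [-0.12 -0.02  0.  ] w 30.9
t18.23 x 116.6 lat -0.0 z 27.2 Fu -0.2 Fv -0.3 Fz -3.4 M [-0.09 -0.01 -0.02] w 30.9
t18.51 x 118.1 lat -0.0 z 27.2 Fu 0.1 Fv 0.3 Fz -3.6 M [-0.1  -0.02 -0.01] w 31.1
t18.79 x 119.5 lat -0.0 z 27.2 Fu 0.4 Fv 0.5 Fz -3.6 M [-0.06 -0.01 -0.04] w 31.1
t19.07 x 120.9 lat -0.0 z 27.2 Fu -0.3 Fv 0.1 Fz -3.3 M [-0.17 -0.02  0.04] w 31.1
t19.36 x 122.2 lat -0.0 z 27.3 Fu -2.4 Fv 0.1 Fz -2.2 M [-0.5   0.09  0.02] w 30.9
t19.64 x 123.6 lat -0.1 z 27.4 Fu -3.4 Fv 0.1 Fz -1.0 M [-0.84  0.23  0.09] w 31.3
t19.93 x 124.9 lat -0.1 z 27.5 Fu -6.0 Fv 0.8 Fz 0.2 M [-1.04  0.28 -0.01] w 31.1
```

View pics/l_s.png

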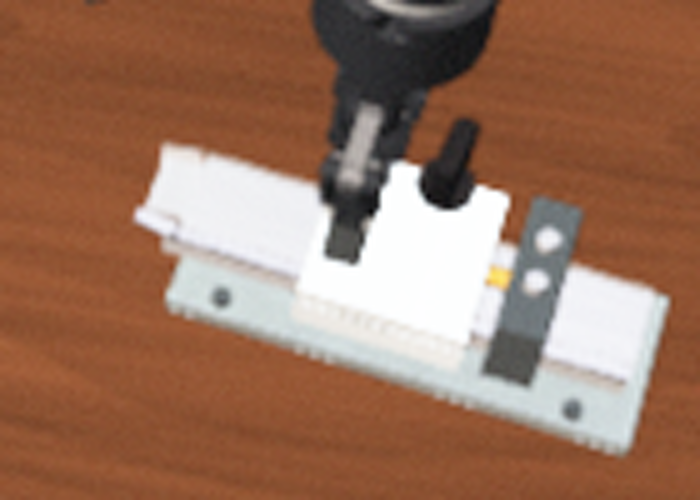

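View pics/l_t.png

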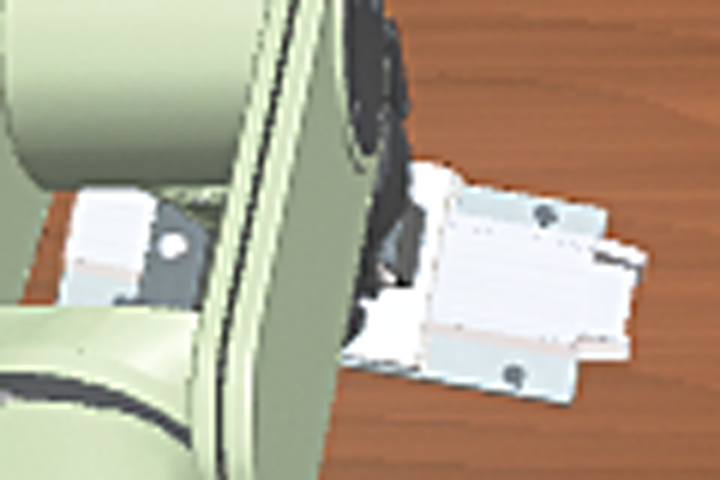

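```bash
python3 - <<'E'
from ins import *
p=railpose(121,27.2); bot.move_straight(p[0],p[1],v=30); frc(3)
p=railpose(121,26.1); bot.move_straight(p[0],p[1],v=15); frc(3)
bot.set_gripper(50); frc(2)
q=p[0].copy(); q[2]=135; bot.move_straight(q,v=150); frc(2)
q=railpose(121,26.1,bx=10,by=35)[0]; q[2]=170; 
bot.move_straight(q,v=200); bot.set_gripper(30); st()
f=grab_frame("scene");np.save("s6.npy",f,allow_pickle=True);crop(f,365,225,455,315,7,"m_s.png")
f=grab_frame("top");np.save("t6.npy",f,allow_pickle=True);crop(f,170,180,270,260,7,"m_t.png")
E
```

```text
t20.38 x 121.4 lat 0.0 z 27.1 Fu -1.0 Fv 0.5 Fz -3.1 M [-0.31  0.02  0.01] w 31.1
t20.68 x 121.2 lat -0.1 z 26.2 Fu -1.3 Fv 0.5 Fz -1.0 M [-0.29  0.05  0.02] w 31.3
t21.03 x 121.3 lat -0.2 z 26.3 Fu 0.7 Fv 0.2 Fz 0.3 M [-0.    0.04 -0.08] w 50.2
t21.62 x 120.9 lat 0.7 z 86.8 Fu -0.1 Fv -0.1 Fz -0.3 M [-0.    0.01  0.04] w 49.8
t 22.43 p [522.8  50.7 169.4] F [0.2 0.1 0.9] M [ 0.03 -0.02 -0.01] w 29.8 j [ 0.07  0.27  1.74 -0.    1.13  0.26]
```

View pics/m_s.png

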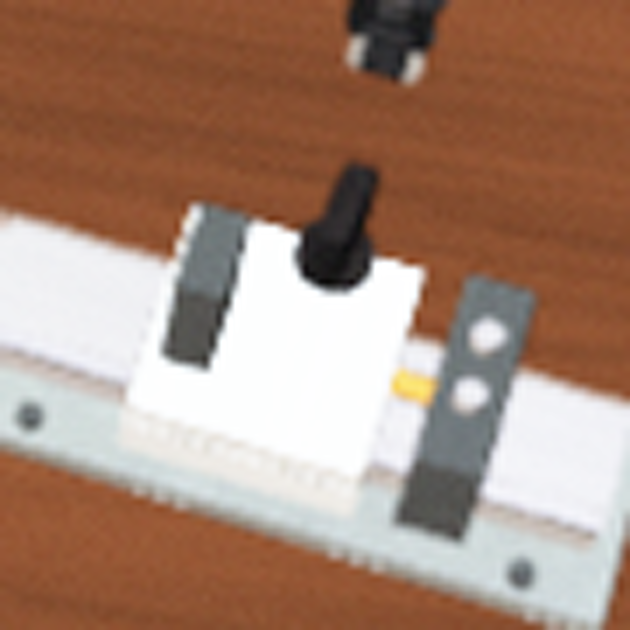

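View pics/m_t.png

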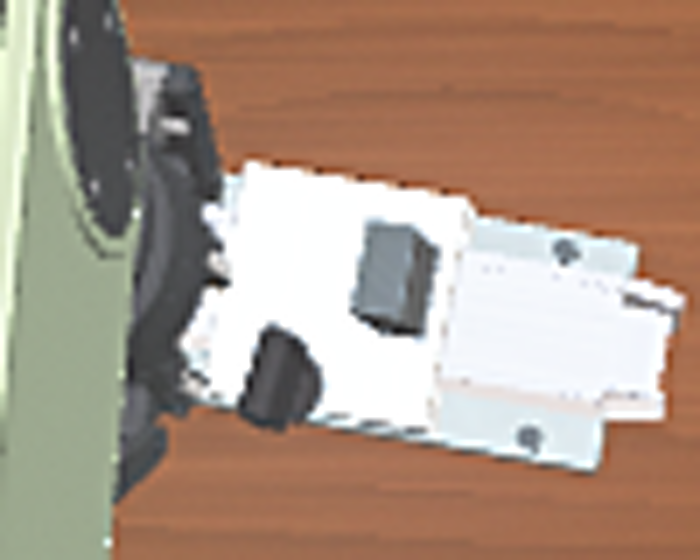

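```bash
python3 - <<'E'
from ins import *
s=np.load("s6.npy",allow_pickle=True).item();t=np.load("t6.npy",allow_pickle=True).item()
S=lambda a:(365+(a[0]+.5)/7-.5,225+(a[1]+.5)/7-.5); T=lambda a:(170+(a[0]+.5)/7-.5,180+(a[1]+.5)/7-.5)
def rl(P): d=P[:2]-M; return [round(float(d@u[:2]),1),round(float(d@v[:2]),1)]
for a in [(262,345),(292,352),(282,415),(247,408)]: print("T",a,rl(plane(t,T(a),91.5)))
for a in [(345,165),(378,168),(355,238),(318,230)]: print("S",a,rl(plane(s,S(a),91.5)))
for a in [(425,270),(357,475),(128,398)]: print("S deck",rl(plane(s,S(a),54)))
for a in [(392,385),(205,290)]: print("S",rl(plane(s,S(a),54 if a[0]<300 else 49)))
crop(t,200,222,222,246,24,"n_t.png");crop(s,400,240,430,270,20,"n_s.png")
E
```

```text
T (262, 345) [133.0, 26.5]
T (292, 352) [122.3, 27.1]
T (282, 415) [121.4, 49.0]
T (247, 408) [133.7, 48.7]
S (345, 165) [125.5, 48.9]
S (378, 168) [136.0, 51.6]
S (355, 238) [135.9, 21.9]
S (318, 230) [123.8, 20.7]
S deck [160.2, 43.9]
S deck [158.9, -41.4]
S deck [81.1, -39.9]
S [161.0, -0.9]
S [93.2, 9.8]
```

View pics/n_t.png

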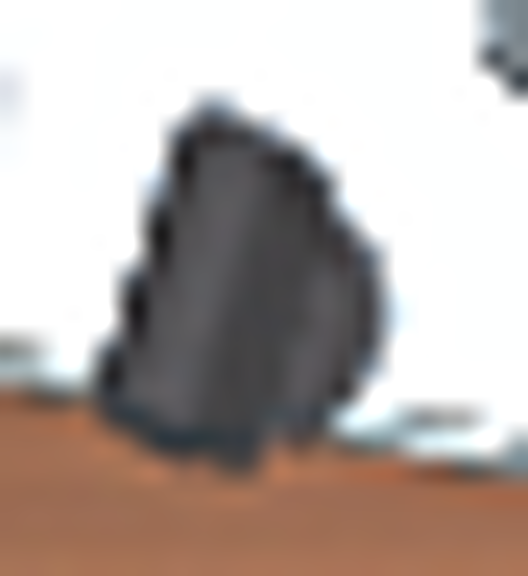

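View pics/n_s.png

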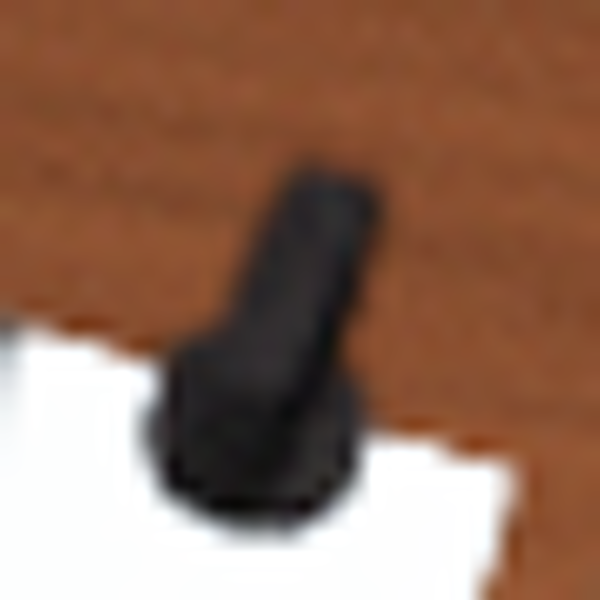

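```bash
cat >> ins.py <<'E'
def kpose(xc,a,z=73.5,lat=35): 
    d=M+(xc+10)*u[:2]+lat*v[:2]; return [d[0],d[1],z],down(a)
def kf(n=3):
    F=[]
    for i in range(n): q=bot.sense();F.append(q["wrist_force"]);bot.wait(.02)
    F=np.mean(F,0);q=bot.sense();d=q["eef_pos"][:2]-M
    Rm=R.from_rotvec(q["tcp_rot"]).as_matrix();a=np.degrees(np.arctan2(Rm[1,1],Rm[0,1]))
    xc=d@u[:2]-10
    print("t%.2f"%q["time"],"xc %.2f lat %.1f z %.1f a %.1f"%(xc,d@v[:2],q["eef_pos"][2],a),"Fu %.1f Fv %.1f Fz %.1f"%(F@u,F@v,F[2]),"Mz %.2f"%q["torque"][2],"w %.1f"%q["gripper_width"])
    return xc,F@u,F@v,F[2]
E
python3 - <<'E'
from ins import *
p=kpose(121,76.5,z=125); print(kin.ik(*p))
bot.movep(*p); kf()
p=kpose(121,76.5,z=95); bot.move_straight(p[0],p[1],v=100); kf()
f=grab_frame("scene");np.save("s7.npy",f,allow_pickle=True);crop(f,380,220,450,290,9,"o_s.png")
E
```

```text
[ 0.07572009  0.31399967  1.80714791  0.          1.02044507 -1.25945679]
t23.94 xc 121.03 lat 34.9 z 125.1 a 76.5 Fu -0.0 Fv 0.1 Fz -0.3 Mz -0.01 w 30.0
t24.44 xc 121.11 lat 34.6 z 95.4 a 76.5 Fu 0.0 Fv -0.3 Fz -0.0 Mz 0.02 w 30.3
```

View pics/o_s.png

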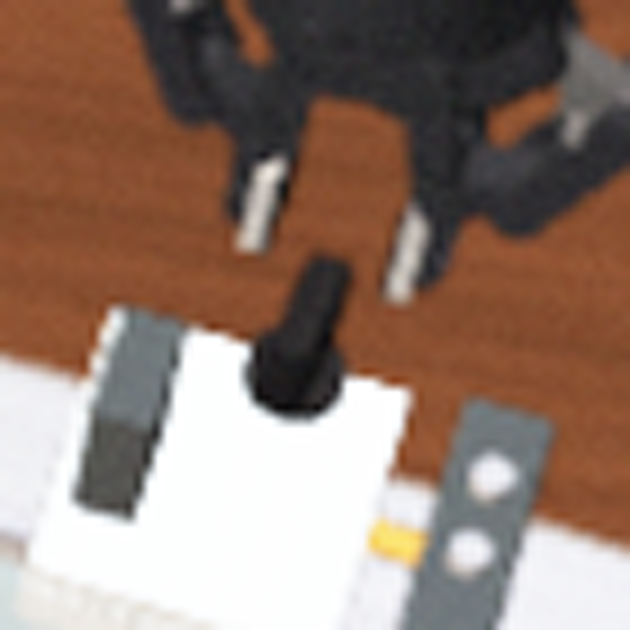

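```bash
python3 - <<'E'
from ins import *
p=kpose(121,76.5,z=84); bot.move_straight(p[0],p[1],v=60); kf()
p=kpose(121,76.5,z=73.5); bot.move_straight(p[0],p[1],v=40); kf()
f=grab_frame("scene");crop(f,380,220,450,290,9,"p_s.png")
bot.set_gripper(5,110); kf()
f=grab_frame("scene");crop(f,380,220,450,290,9,"p_s2.png")
E
```

```text
t24.88 xc 120.97 lat 35.1 z 83.8 a 76.5 Fu -0.1 Fv -0.1 Fz -0.1 Mz -0.04 w 30.1
t25.33 xc 121.00 lat 35.0 z 73.4 a 76.5 Fu -0.1 Fv -0.0 Fz -0.0 Mz -0.08 w 30.1
t25.80 xc 121.01 lat 34.9 z 73.6 a 76.5 Fu 0.2 Fv -0.1 Fz 0.2 Mz 0.02 w 5.3
```

View pics/p_s.png

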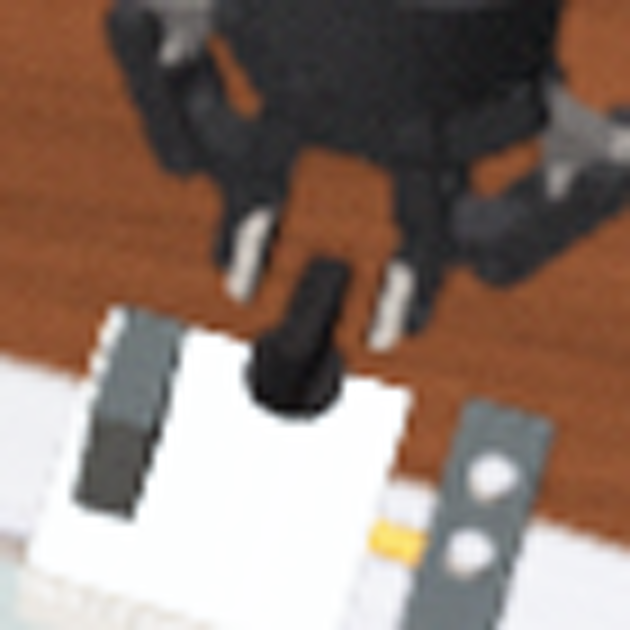

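View pics/p_s2.png

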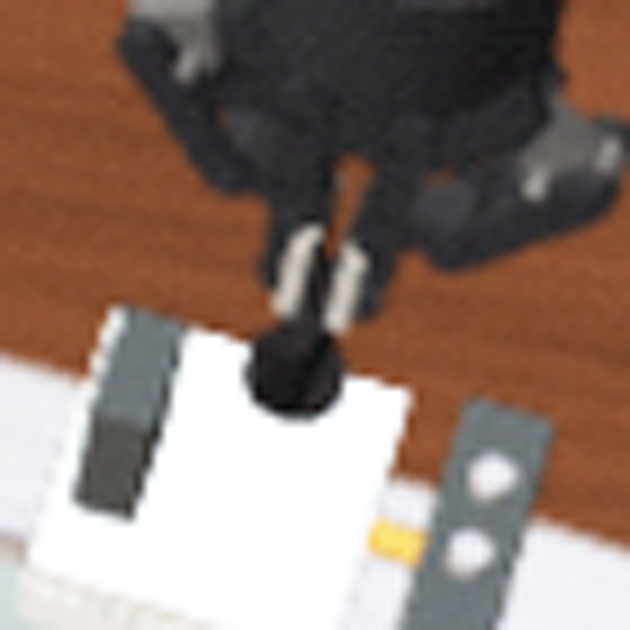

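```bash
python3 - <<'E'
from ins import *
s=np.load("s7.npy",allow_pickle=True).item()
def pl(a,lat):
    o,d=ray(s,(380+(a[0]+.5)/9-.5,220+(a[1]+.5)/9-.5)); n=np.r_[v[:2],0]; k=(lat-(o[:2]-M)@v[:2])/(d@n); P=o+k*d
    return ((P[:2]-M)@u[:2]).round(1),P[2].round(1)
for lat in (24,35):
  for a in [(338,330),(286,315),(312,228),(355,245)]: print(lat,a,pl(a,lat))
print("bar top ends",pl((290,330),18),pl((325,260),52))
q=st()
f=grab_frame("scene");crop(f,395,235,430,270,18,"p_s3.png")
f=grab_frame("top");crop(f,170,190,250,260,8,"p_t.png")
E
```

```text
24 (338, 330) (np.float64(138.4), np.float64(99.6))
24 (286, 315) (np.float64(124.9), np.float64(99.3))
24 (312, 228) (np.float64(125.7), np.float64(138.4))
24 (355, 245) (np.float64(136.9), np.float64(136.8))
35 (338, 330) (np.float64(138.0), np.float64(84.0))
35 (286, 315) (np.float64(124.3), np.float64(83.6))
35 (312, 228) (np.float64(125.1), np.float64(123.3))
35 (355, 245) (np.float64(136.5), np.float64(121.7))
bar top ends (np.float64(127.1), np.float64(102.0)) (np.float64(129.5), np.float64(88.1))
t 25.85 p [522.7  51.2  73.6] F [-0.1  0.8  0.4] M [-0.01  0.01 -0.01] w 5.0 j [ 0.08  0.37  1.87 -0.    0.9  -1.26]
```

View pics/p_s3.png

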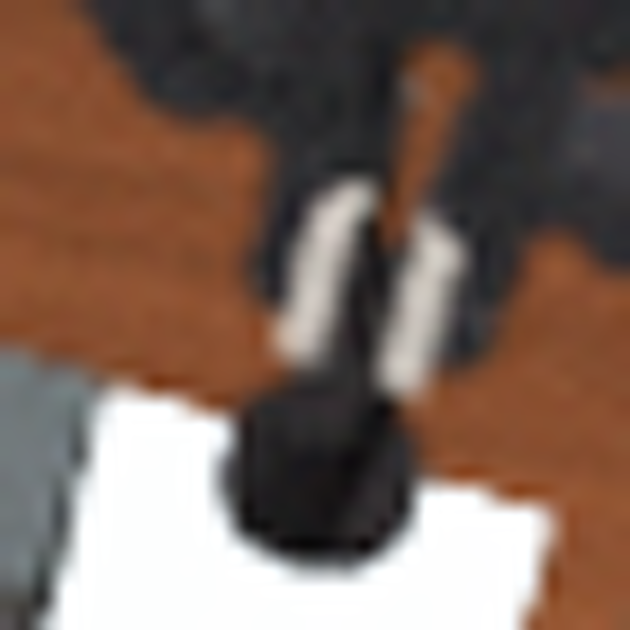

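View pics/p_t.png

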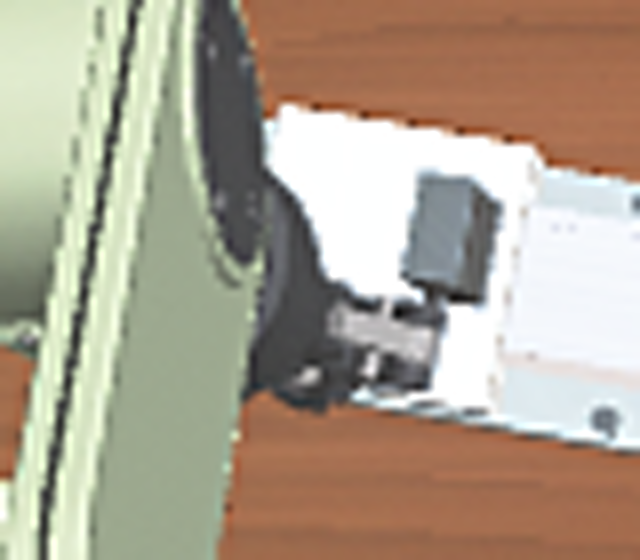

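The gripper closed to 5.3 mm, so it missed the 12 mm bar. In the scene view the pad bottoms (crop 286,315 and 338,330) lie at z ≈ 99 mm, above the bar's 91.5 mm top. The pads really sit about 30 mm higher than the nominal tip offset, and the block grasp was high too. I open, descend in small steps watching the force, and look again.

```bash
python3 - <<'E'
from ins import *
bot.set_gripper(30); kf(2)
for z in (66,59,54):
    p=kpose(121,76.5,z=z); bot.move_straight(p[0],p[1],v=40); r=kf(2)
    if abs(r[3])>3 or abs(r[1])>3 or abs(r[2])>3: break
f=grab_frame("scene");np.save("s8.npy",f,allow_pickle=True);crop(f,380,220,450,290,9,"q_s.png")
def pl(a,lat):
    o,d=ray(f,a); n=np.r_[v[:2],0]; k=(lat-(o[:2]-M)@v[:2])/(d@n); P=o+k*d
    return ((P[:2]-M)@u[:2]).round(1),P[2].round(1)
E
```

```text
t26.35 xc 121.00 lat 35.0 z 73.5 a 76.5 Fu -0.1 Fv -0.7 Fz 0.2 Mz 0.03 w 30.3
t26.72 xc 120.94 lat 35.2 z 65.7 a 76.5 Fu 0.5 Fv -0.6 Fz -0.1 Mz 0.01 w 29.7
t27.07 xc 120.97 lat 35.1 z 58.8 a 76.5 Fu -0.1 Fv -0.0 Fz -0.0 Mz -0.03 w 30.4
t27.38 xc 120.95 lat 35.1 z 53.8 a 76.5 Fu 0.5 Fv -0.2 Fz 0.3 Mz -0.00 w 30.3
```

View pics/q_s.png

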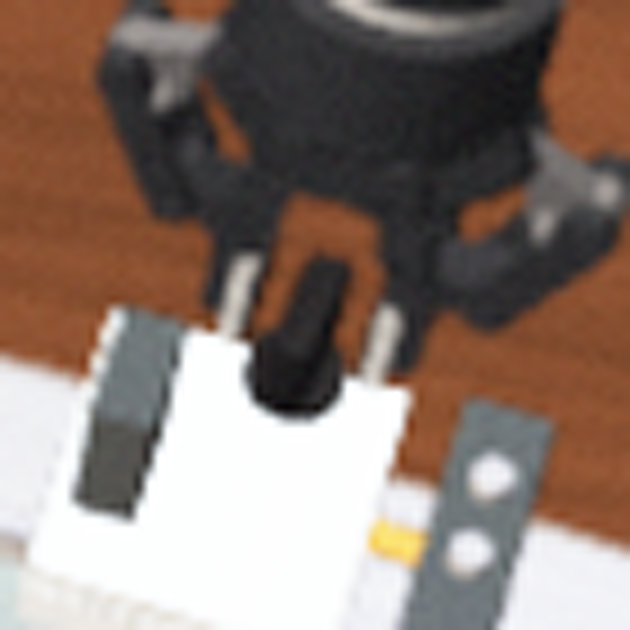

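```bash
python3 - <<'E'
from ins import *
f=np.load("s8.npy",allow_pickle=True).item()
def pl(a,lat):
    o,d=ray(f,(380+(a[0]+.5)/9-.5,220+(a[1]+.5)/9-.5)); n=np.r_[v[:2],0]; k=(lat-(o[:2]-M)@v[:2])/(d@n); P=o+k*d
    return ((P[:2]-M)@u[:2]).round(1),P[2].round(1)
for lat in (24,35,46):
  print(lat,[pl(a,lat) for a in [(375,383),(230,336),(392,308),(245,257)]])
print("bar top near end", pl((300,345),18), "skirt",pl((295,415),12))
E
```

```text
24 [(np.float64(150.9), np.float64(81.9)), (np.float64(112.5), np.float64(83.0)), (np.float64(149.8), np.float64(115.7)), (np.float64(111.4), np.float64(118.3))]
35 [(np.float64(150.7), np.float64(66.0)), (np.float64(111.8), np.float64(67.1)), (np.float64(149.6), np.float64(100.2)), (np.float64(110.7), np.float64(102.9))]
46 [(np.float64(150.5), np.float64(50.0)), (np.float64(111.0), np.float64(51.1)), (np.float64(149.3), np.float64(84.8)), (np.float64(109.9), np.float64(87.5))]
bar top near end (np.float64(130.5), np.float64(97.0)) skirt (np.float64(134.1), np.float64(74.9))
```

```bash
python3 - <<'E'
from ins import *
bot.set_gripper(5,60); kf()
f=grab_frame("scene");crop(f,395,235,430,270,18,"r_s.png")
E
```

```text
t27.78 xc 120.62 lat 34.9 z 54.3 a 76.5 Fu -2.5 Fv 0.3 Fz 2.8 Mz -0.06 w 10.7
```

View pics/r_s.png

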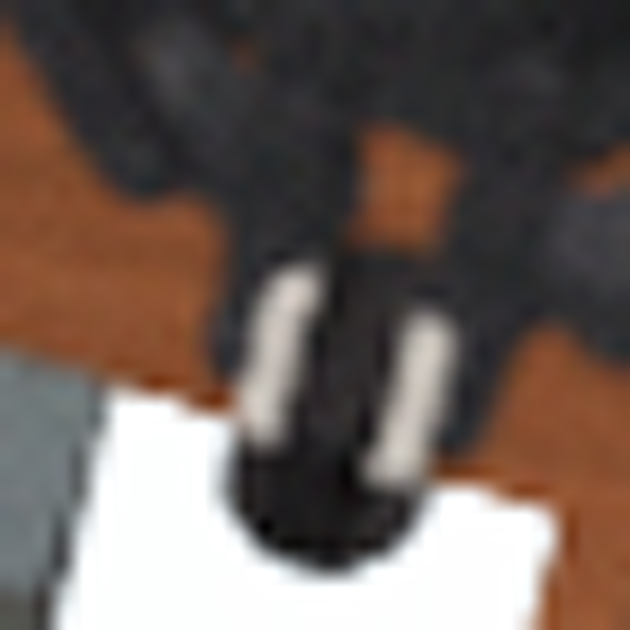

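```bash
python3 - <<'E'
from ins import *
bot.set_gripper(5,110); kf()
for x in (118,116,117,118,119,120,121,122,123,124):
    p=kpose(x,76.5,z=54); bot.move_straight(p[0],p[1],v=15); r=kf(4)
    if r[1]<-11: break
E
```

```text
t28.10 xc 120.67 lat 34.9 z 54.4 a 76.5 Fu -2.9 Fv 1.4 Fz 5.2 Mz -0.13 w 8.8
t28.52 xc 118.95 lat 34.7 z 54.4 a 76.5 Fu 3.3 Fv 1.6 Fz 5.3 Mz -0.02 w 9.0
t28.87 xc 117.04 lat 34.4 z 54.4 a 76.5 Fu 5.4 Fv 0.7 Fz 5.4 Mz 0.13 w 9.1
t29.18 xc 117.08 lat 34.4 z 54.4 a 76.5 Fu 1.0 Fv 0.5 Fz 6.0 Mz 0.11 w 9.3
t29.50 xc 117.15 lat 34.4 z 54.4 a 76.5 Fu -1.5 Fv -0.0 Fz 6.1 Mz 0.02 w 9.1
t29.82 xc 117.42 lat 34.5 z 54.3 a 76.6 Fu -4.5 Fv 0.2 Fz 6.6 Mz -0.09 w 8.8
t30.13 xc 118.11 lat 34.4 z 54.4 a 76.6 Fu -5.4 Fv -0.3 Fz 6.9 Mz -0.07 w 8.7
t30.45 xc 119.03 lat 34.4 z 54.3 a 76.6 Fu -5.7 Fv -0.1 Fz 7.3 Mz -0.10 w 9.2
t30.77 xc 119.83 lat 34.4 z 54.3 a 76.6 Fu -6.9 Fv -0.1 Fz 6.8 Mz -0.11 w 9.2
t31.08 xc 120.54 lat 34.5 z 54.3 a 76.6 Fu -7.7 Fv -0.4 Fz 7.2 Mz -0.20 w 9.2
t31.40 xc 121.24 lat 34.5 z 54.4 a 76.6 Fu -8.2 Fv -0.6 Fz 7.1 Mz -0.21 w 9.1
```

```bash
python3 - <<'E'
from ins import *
c=125.0
for c in (125,126,127,128,129,130):
    p=kpose(c,76.5,z=54.3); bot.move_straight(p[0],p[1],v=15); r=kf(3)
    if r[1]<-14.5 or r[0]>124.3: break
f=grab_frame("scene");crop(f,365,225,455,315,7,"u_s.png")
E
```

```text
t31.70 xc 122.38 lat 34.5 z 54.4 a 76.6 Fu -8.0 Fv -0.7 Fz 5.4 Mz -0.25 w 9.4
t32.00 xc 122.88 lat 34.8 z 54.4 a 76.6 Fu -9.8 Fv -0.3 Fz 6.5 Mz -0.27 w 9.3
t32.30 xc 123.57 lat 35.0 z 54.4 a 76.6 Fu -10.6 Fv -0.2 Fz 6.9 Mz -0.28 w 9.4
t32.60 xc 124.26 lat 35.3 z 54.4 a 76.6 Fu -11.8 Fv 0.2 Fz 7.5 Mz -0.26 w 9.1
t32.90 xc 124.78 lat 35.3 z 54.4 a 76.6 Fu -13.0 Fv 0.1 Fz 7.7 Mz -0.28 w 9.1
```

View pics/u_s.png

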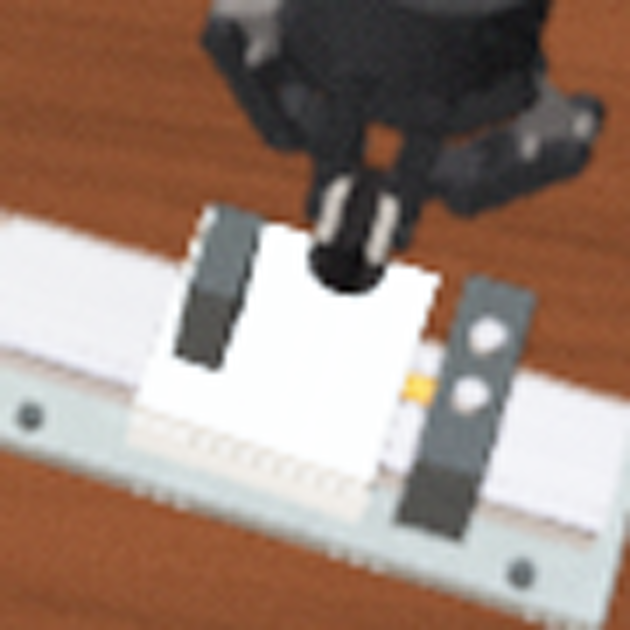

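```bash
cat > rot.py <<'E'
from ins import *
import json,sys
def go(c,a0,a1,step=6):
    a=a0
    while a>a1+1e-6:
        a=max(a-step,a1)
        p=kpose(c,a,z=54.3); bot.move_straight(p[0],p[1],v=15); r=kf(2); print("   cmd c %.2f a %.1f"%(c,a))
        if r[0]>127 or r[1]<-25 or abs(r[2])>20: print("STOP");break
        if a>35: c+=np.clip(0.8*(124.9-r[0]),-1.5,1.5)
    return c,a
E
python3 - <<'E'
from rot import *
print(go(129,76.5,64.5,4))
E
```

```text
t33.23 xc 124.90 lat 35.3 z 54.4 a 72.7 Fu -12.8 Fv 0.0 Fz 7.9 Mz -0.11 w 9.3
   cmd c 129.00 a 72.5
t33.52 xc 124.90 lat 35.3 z 54.4 a 68.7 Fu -12.4 Fv 0.4 Fz 7.6 Mz -0.06 w 9.2
   cmd c 129.00 a 68.5
t33.80 xc 124.92 lat 35.3 z 54.4 a 64.7 Fu -12.0 Fv 0.3 Fz 8.0 Mz -0.08 w 9.2
   cmd c 129.00 a 64.5
(np.float64(128.98863279441926), 64.5)
```

```bash
python3 - <<'E'
from rot import *
print(go(129,64.5,16.5,6))
f=grab_frame("scene");crop(f,365,225,455,315,7,"v_s.png")
E
```

```text
t34.09 xc 124.93 lat 35.3 z 54.4 a 58.6 Fu -12.5 Fv 0.0 Fz 7.7 Mz -0.22 w 8.7
   cmd c 129.00 a 58.5
t34.38 xc 124.95 lat 35.3 z 54.4 a 52.6 Fu -12.4 Fv 0.6 Fz 7.5 Mz -0.21 w 8.9
   cmd c 128.97 a 52.5
t34.67 xc 124.95 lat 35.3 z 54.4 a 46.6 Fu -12.5 Fv -0.0 Fz 7.8 Mz -0.19 w 9.1
   cmd c 128.94 a 46.5
t34.97 xc 124.97 lat 35.3 z 54.4 a 40.6 Fu -12.4 Fv 0.5 Fz 7.3 Mz -0.19 w 9.1
   cmd c 128.90 a 40.5
t35.26 xc 124.98 lat 35.3 z 54.4 a 34.6 Fu -12.1 Fv 0.3 Fz 7.0 Mz -0.15 w 9.2
   cmd c 128.85 a 34.5
t35.55 xc 124.99 lat 35.3 z 54.3 a 28.6 Fu -11.9 Fv 0.1 Fz 6.3 Mz -0.08 w 9.2
   cmd c 128.85 a 28.5
t35.84 xc 125.03 lat 35.3 z 54.3 a 22.6 Fu -12.3 Fv -0.2 Fz 7.3 Mz -0.14 w 9.3
   cmd c 128.85 a 22.5
t36.13 xc 125.02 lat 35.3 z 54.3 a 16.6 Fu -11.8 Fv 0.5 Fz 7.7 Mz -0.10 w 9.0
   cmd c 128.85 a 16.5
(np.float64(128.84638668883449), 16.5)
```

View pics/v_s.png

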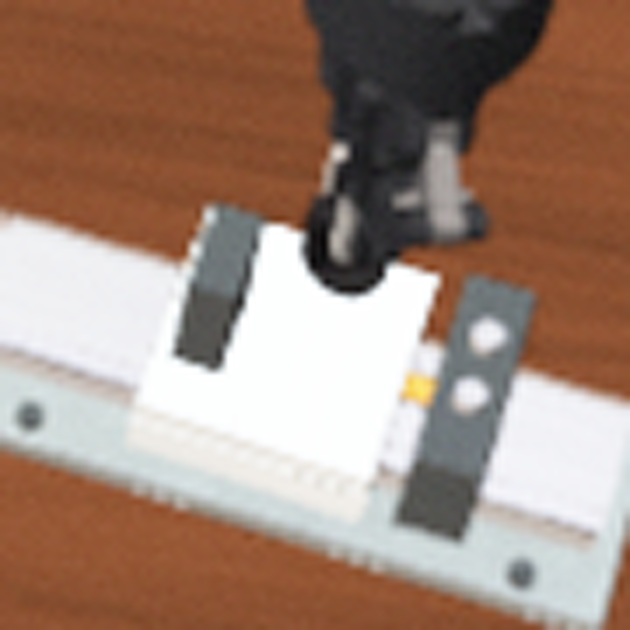

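```bash
python3 - <<'E'
from rot import *
print(go(128.85,16.5,-1.5,4.5))
f=grab_frame("scene");crop(f,365,225,455,315,7,"w_s.png")
f=grab_frame("top");crop(f,170,180,270,260,7,"w_t.png")
E
```

```text
t36.47 xc 125.03 lat 35.3 z 54.3 a 12.2 Fu -11.6 Fv 0.6 Fz 6.7 Mz 0.02 w 9.3
   cmd c 128.85 a 12.0
t36.75 xc 125.04 lat 35.3 z 54.3 a 7.7 Fu -11.9 Fv 0.4 Fz 6.4 Mz 0.04 w 9.4
   cmd c 128.85 a 7.5
t37.03 xc 125.04 lat 35.3 z 54.3 a 3.2 Fu -11.8 Fv 0.3 Fz 7.2 Mz 0.09 w 9.2
   cmd c 128.85 a 3.0
t37.32 xc 125.08 lat 35.2 z 54.3 a -1.3 Fu -11.1 Fv 0.5 Fz 7.0 Mz 0.07 w 9.2
   cmd c 128.85 a -1.5
(128.85, -1.5)
```

View pics/w_s.png

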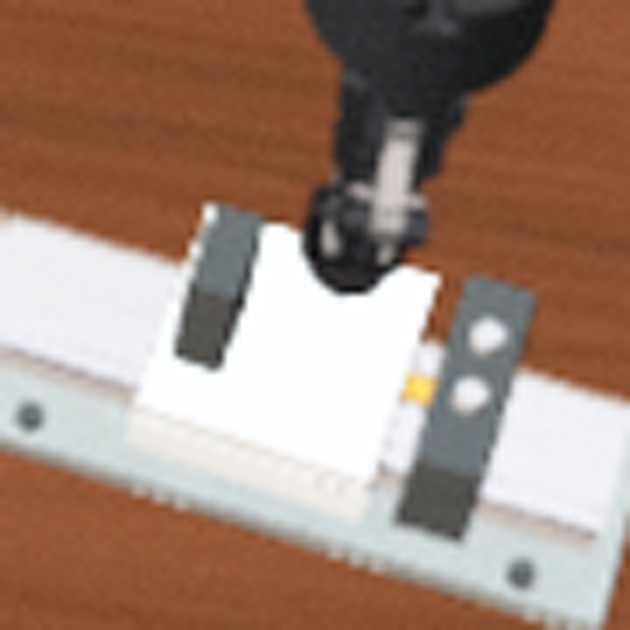

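View pics/w_t.png

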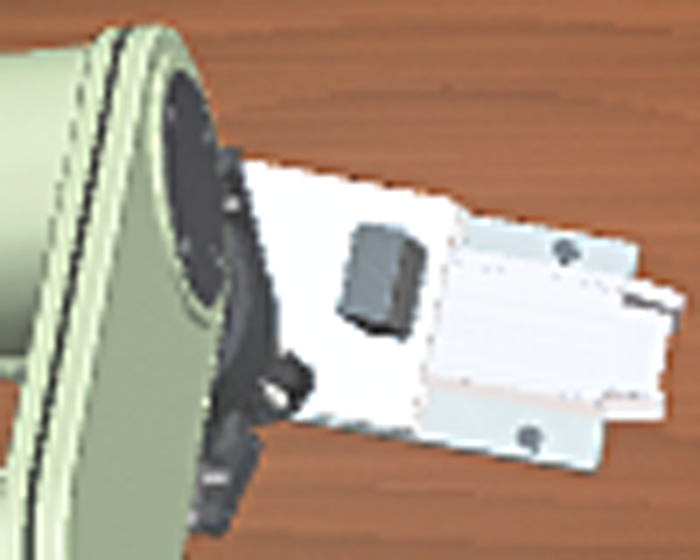

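```bash
python3 - <<'E'
from rot import *
for a in (-3,-4.5,-6,-7.5):
    p=kpose(128.85,a,z=54.3); bot.move_straight(p[0],p[1],v=15); kf(2); m=np.mean([ (bot.wait(.03),bot.sense()["torque"][2])[1] for i in range(4)]); print(a,m)
    if m>0.3: break
E
```

```text
t37.70 xc 125.06 lat 35.2 z 54.3 a -2.8 Fu -11.0 Fv 0.7 Fz 6.0 Mz 0.33 w 9.3
-3 0.3375992652439992
```

```bash
python3 - <<'E'
from rot import *
for c in (127.5,126.3,125.2):
    p=kpose(c,-3,z=54.3); bot.move_straight(p[0],p[1],v=10); kf(3)
f=grab_frame("scene");crop(f,365,225,455,315,7,"x_s.png")
E
```

```text
t38.17 xc 124.97 lat 35.3 z 54.3 a -2.8 Fu -6.8 Fv 1.2 Fz 6.4 Mz 0.39 w 9.1
t38.48 xc 124.88 lat 35.2 z 54.3 a -2.9 Fu -3.0 Fv 0.3 Fz 5.8 Mz 0.42 w 8.9
t38.79 xc 124.81 lat 35.2 z 54.3 a -2.9 Fu 0.7 Fv 1.5 Fz 6.2 Mz 0.44 w 9.1
```

```bash
python3 - <<'E'
from rot import *
bot.set_gripper(30); kf(2)
p=kpose(125,-3,z=150); bot.move_straight(p[0],p[1],v=120); kf(2)
bot.movep([400,-250,260],down(-3)); st()
f=grab_frame("scene");np.save("s9.npy",f,allow_pickle=True);crop(f,365,225,455,315,7,"y_s.png")
f=grab_frame("top");np.save("t9.npy",f,allow_pickle=True);crop(f,170,180,270,260,7,"y_t.png")
cv2.imwrite("pics/y_full.png",f["frame"][:,:,::-1])
E
```

```text
t39.21 xc 125.05 lat 35.2 z 53.9 a -3.0 Fu -0.2 Fv 0.5 Fz 0.1 Mz -0.04 w 30.0
t40.19 xc 124.81 lat 35.7 z 149.1 a -3.0 Fu 0.2 Fv 0.7 Fz -0.3 Mz 0.01 w 29.9
t 41.5 p [ 400.3 -249.3  259.4] F [ 0.7  0.6 -0. ] M [ 0.02 -0.03  0.02] w 30.2 j [-0.58  0.13  1.7   0.    1.32 -0.53]
```

View pics/y_s.png

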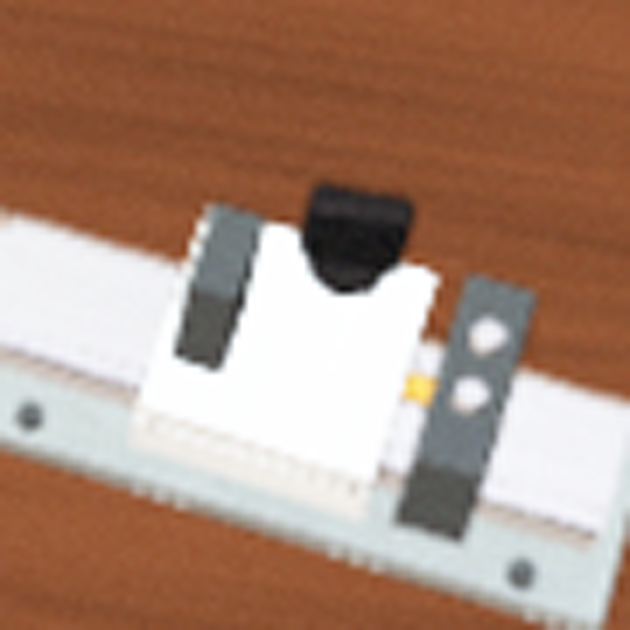

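View pics/y_t.png

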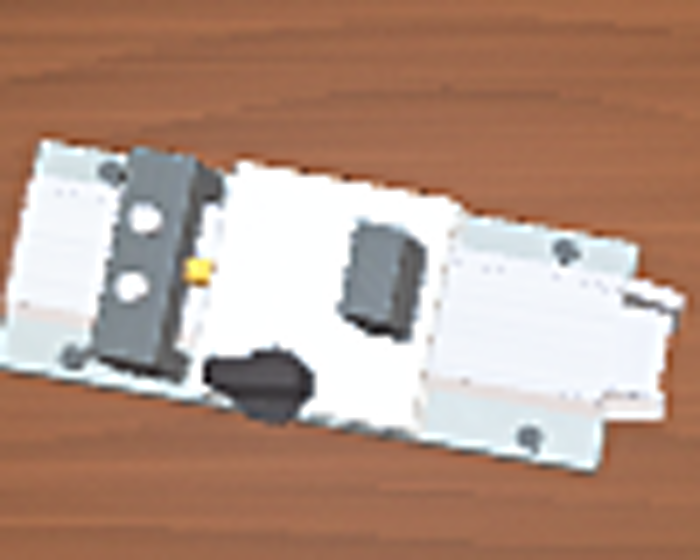

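```bash
python3 - <<'E'
from ins import *
for n in ("s","s6","s9","t","t9"):
    f=np.load(n+".npy",allow_pickle=True).item(); im=f["frame"].astype(int)
    m=(im[:,:,0]>180)&(im[:,:,2]<130)&(im[:,:,1]>120)
    ys,xs=np.nonzero(m); d=[]
    for x,y in zip(xs,ys):
        P=plane(f,(x,y),54)
        r=((P[:2]-M)@u[:2],(P[:2]-M)@v[:2])
        if abs(r[1])<20 and 130<r[0]<200: d.append(r[0])
    # weighted area ~ yellow amount (R-B)
    x0,x1,y0,y1=(395,440,255,300) if n[0]=="s" else (185,215,205,230)
    w=np.clip((im[y0:y1,x0:x1,0]-im[y0:y1,x0:x1,2]-60),0,None).sum()
    print(n,len(d),np.round([min(d),max(d)],1) if d else None,w)
q=np.load("s9.npy",allow_pickle=True).item();p=np.load("s.npy",allow_pickle=True).item()
cv2.imwrite("pics/z_full.png",q["frame"][:,:,::-1])
E
```

```text
s 17 [162.3 174.4] 20257
s6 18 [161.6 174.4] 8684
s9 12 [165.9 174.4] 6516
t 16 [159.5 175.2] 1834
t9 11 [166.3 174.2] 847
```

View pics/z_full.png

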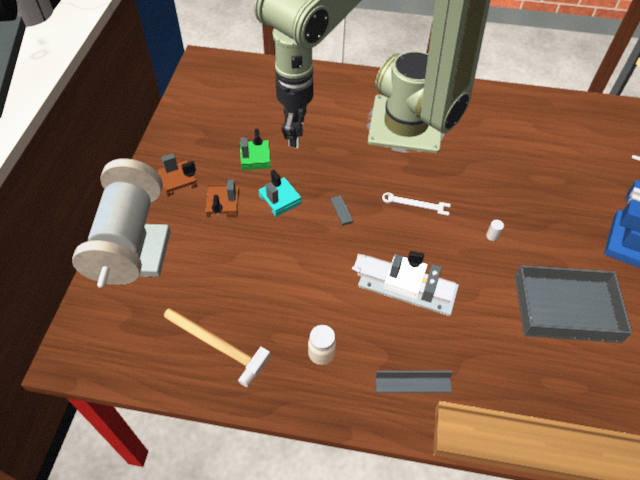

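The visible brass went from 17–18 px to 12 px in the scene view and 16 to 11 px in the top view, which is about 4–6 mm pressed in. The jar is still at scene (322,345), and the gripper is clear of everything. I hand the job in.

```bash
python3 - <<'E'
from h import *
print(ticket.job_done()); st()
E
```

```text
the job is handed in; nothing more can be done
None
the job is handed in; nothing more can be done
```

The job is handed in: the carriage is clamped on the rail with the plunger about half way in, though no verdict was reported. I slid it on by its block, knob end leading, and felt the plunger from the rise in force. I then pressed with a grip on the knob and turned the knob clockwise in small steps. It stopped at a sharp torque rise that I took as the end stop.

**Checks that passed**
- **Clamp:** with the push backed off to about 0 N, the carriage moved only about 0.25 mm.
- **Plunger:** the force rise puts it at about 5 mm in, and the visible brass after letting go agrees at about 4–6 mm.
- **Knob:** the bar now lies about 86° or more clockwise of its start.
- **Jar and gripper:** the jar is where it was, the gripper is clear of everything, and handing in came soon after 41.5 s.

**Checks that failed or disagreed**
- **First knob grasp missed:** the fingers closed to 5 mm above the 12 mm bar. In the pictures the fingertips sat about 20–35 mm higher than the nominal tool offset. I went 20 mm lower by force and sight, and the grip then held.
- **Contact position:** the block grip and the knob grip gave plunger contact points about 1.5 mm apart. I used the knob grip's.
- **Cameras:** the two views differed by up to about 4 mm sideways on the base plate edge.
- **Toe force:** I could not measure it directly. I judged it only from the torque and from the carriage holding.

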